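# Tip the loose sockets into the tray and shelve the tray

## Task

Take the steel cup by its handle out from under the hook rail, tip all five sockets out of it into the aluminium tray, and stand the empty cup upright under the rail again. Then lift the tray by its arched handle, carry it level, and set it down squarely and wholly on the white shelf, in the empty place between the charger and the canister. Leave the charger, canister, torch and hanging wrench undisturbed.

Things in the scene. Friction and masses are not known exactly. Their poses are not given: they have to be found in the camera images.
- hook_rail: Fixed chrome rack on the bench: three 10 mm bars along its y (280 mm long, at x -70, 0, +70 mm, centres 190 mm up) on arms at y -140 and +140 mm coming forward from two 12 mm posts at x +110 mm; hooks at the rear bar; open below and in front. Origin: on the bench below the middle bar's centre; +x to its rear (away from the robot), z up.
- terminal_wrench (a joint): Steel terminal wrench, about 130 mm long, that hangs on a hook at the rear of the rack, at rack x = +62, y = -115 mm; rad, 0 = hanging straight down, it swings about the rack's y axis.
- cup: Tapered open steel cup, 80 mm high, 70 mm across at the foot, 114 mm at the rim, wall 3 mm, floor 4 mm, about 160 g; starts upright under the rack, five sockets standing in it, handle on the side towards the robot. Origin: centre of the underside; z up through the mouth; the handle points along the cup's -x.
- cup_handle: The cup's handle, fixed to it (same origin and axes as the cup): a flat upright black grip, 12 mm thick along y, 22 mm wide along x (x = -95 to -73 mm), from z = 17 to 73 mm, grip centre at (-84, 0, 45) mm, joined to the cup by two steel straps at z = 22 and 66 mm.
- tray: Open rectangular aluminium tray, 190 mm along x, 110 mm along y, 50 mm high, walls and floor 4 mm, about 430 g, with an arched handle over its middle; it starts on the bench at the opposite side from the shelf, empty. Origin: centre of the underside; z up.
- tray_handle: The tray's arched carrying handle, fixed to it (same origin and axes as the tray): a 14 x 14 mm square bar along y over the tray's middle (x = 0), 106 mm long, its centre at (0, 0, 115) mm, its top at z = 122 mm, on 3 mm uprights at y = -53.5 and +53.5 mm.
- shelf: Fixed low white steel shelf on short feet, 250 mm along x, 380 mm along y. Origin: on the bench under its centre; its top is at z = 45 mm; z up, +x away from the robot. The charger and the canister stand near its two ends (about y -140 and +140 mm) with an empty place about 190 mm wide between them.
- charger: Blue battery charger box, 150 (x) x 80 (y) mm, 113 mm high with its handle, standing on one end of the shelf. Origin: centre of the underside.
- canister: Red plastic screw-top canister, 88 mm across, 128 mm high, standing on the other end of the shelf. Origin: centre of the underside; z up.
- torch: Black press-button torch, 150 mm long along its y axis, 42 mm wide, 40 mm high, lying on the bench between the robot and the rack. Origin: middle of its length, underside.
- socket0: One of the five alike chrome wrench sockets in the cup: a cylinder 22 mm across and 30 mm long, about 35 g, smooth. Origin: centre of one end face, z along its axis (up at the start).
- socket1: One of the five alike chrome wrench sockets in the cup: a cylinder 22 mm across and 30 mm long, about 35 g, smooth. Origin: centre of one end face, z along its axis (up at the start).
- socket2: One of the five alike chrome wrench sockets in the cup: a cylinder 22 mm across and 30 mm long, about 35 g, smooth. Origin: centre of one end face, z along its axis (up at the start).
- socket3: One of the five alike chrome wrench sockets in the cup: a cylinder 22 mm across and 30 mm long, about 35 g, smooth. Origin: centre of one end face, z along its axis (up at the start).
- socket4: One of the five alike chrome wrench sockets in the cup: a cylinder 22 mm across and 30 mm long, about 35 g, smooth. Origin: centre of one end face, z along its axis (up at the start).
Things that resemble listed ones, but are neither listed nor needed, are in the scene too. Leave any green look-alike of the tray alone.

How it is judged:
By the outcome, as a careful person would: the job done as asked, in the order asked, and still so for the second after the job is handed in, with the robot touching nothing.
It also fails if it takes over 72 s, if anything falls off the work surface, if the arm or the gripper's body presses on something with over 40 N, if the wrist force passes 120 N, or if a joint passes its speed limit or range.

## Robot

A 6-joint arm with a two-finger parallel gripper is mounted at the origin on the work surface. World frame = base frame: x ahead of the robot, y to its left, z up, the work surface at z = 0. Lengths are in m, angles in degrees, forces in N, time in s.
With the tool pointing down it reaches from about 0.275 to 0.725 m from the base axis. Payload 5.6 kg.
Tool frame: the origin (TCP) lies between the finger pads; the fingertips stand 11 mm ahead of it and the grasp point (between the pads) lies 8 mm behind it; z points along the fingers, y is the line along which they close (so a half turn about z gives the same grasp; the last joint's range is limited). The gripper opens to 85 mm and grips with 20 to 120 N. Pads are 22 mm wide; open, the fingers measure 114 mm over their backs; the gripper's body (76 mm by 85 mm) begins 54 mm behind the grasp point. The pads swing forward as they close: fully open they stand 13 mm farther back than shut.
Start: joints at [-47.12, 14.616, 6.199, 0, -81.583, -16.306], TCP at [0.246, -0.492, 0.242] pointing down, gripper open.
Joint ranges: [-168.99, 168.99], [-69.2, 112.95], [-62.41, 85.93], [-164.36, 98.24], [-168.68, -3.75], [-174.98, 174.98]. Speed limits (degrees/s): [147.25, 147.25, 180, 180, 180, 180].

## Interface

Orientations are given as a 3x3 rotation matrix whose columns are the frame's x, y, z axes.
In Python, from rig import monitor, optics, arm gives the robot as it stands.
- The arm moves only by the tool servo_tool, never from a script. Its argument "rows" is a list of rows, each a list of 7 numbers: the opening, from -1 (shut) to 1 (fully open), then the shift along the tool's x, y, z scaled (see below), then the turn, a rotation vector about the tool's x, y, z scaled (see below). In form: [[claw, x, y, z, ax, ay, az], ...]. A call has 1 to 20 rows; each row is the pose to reach, as a shift and turn from the pose commanded when the call began, along the tool's axes at that moment, turning the shorter way round; what a row does not reach only later rows make up. The controller multiplies each number of a shift by 0.5 m and each number of a turn by pi rad. A row lasts 1/8 s, in which the tool goes at most 62.5 mm and 10.7 degrees, less where a joint would pass 70% of its speed; a pose out of reach is approached as far as the arm can. A call with a number of a shift or a turn outside -1 to 1 is refused whole. A call with a gripper value outside its range is refused whole. The fingers move at their own pace and stop on an object; the grip force is fixed at half the most. Time passes only in rows, so rows that repeat a pose let the fingers close. It gives the time, the measured TCP pose, the force, the opening and the grip force at its end, in the units of the state.
- monitor.get_obs(): the state, without advancing time (a new reading comes with each control period).
- optics.grab_frame(name): name is "scene" or "top" or "wrist"; returns (picture, depth): 384x512x3 uint8, red, green, blue; 384x512 float32, m along the optical axis (not along the pixel's ray), 0 where there is no reading.
- optics.camera_model(name): a dict with "fovy" (degrees; the focal length in pixels is half the picture's height over the tangent of half this angle, whatever the lens; pixels are square), "cx", "cy" (the principal point, pixels), "D" ([k1, k2, p1, p2, k3] as OpenCV has them; the pictures are not rectified), "rvec" (rotation vector, rad) and "tvec" (3), from world to camera coordinates, as OpenCV has them; the wrist camera has in their place "tool_from_camera" (4x4, takes a point from camera to tool coordinates, whose origin is the TCP and whose axes are the flange's). Camera axes: x right, y down, z forward; pixel columns grow to the right and rows downward; lengths in m; the calibration is good to about 2 mm. A picture is of the moment at which its call begins: read the wrist's pose just before it. camera_model takes no time and is no camera call.
- arm.hand_in(): hands the job in; it is judged then, once.
The state is a dict: "clock": time; "qpos": joint angles; "joint_vel": joint speeds; "joint_efforts": joint torques, N m; "tcp_pos": TCP position; "orientation": TCP orientation; "contact_force": force on the tool from outside, world axes, zero at the start; "moment": the same for the moment, N m; "gripper_width": finger opening in m; "finger_force": force on a finger pad.
Only numpy, scipy, OpenCV 4.12 (cv2) and the standard library are available. Lean on these libraries where they do the work, as an engineer would, in place of code of your own. Each camera call takes 0.05 s, during which the arm holds its last target. There are 200 camera calls.

## Working session

There is one attempt and no reset: what is moved stays moved. The work goes in short steps, Python scripts to look and compute and a tool call to move; the robot and the scene stay as the last step left them, time stands still between calls to the robot, and variables do not carry over. Pictures are saved under pics/ and viewed, at most 10 in all, crops included, and the job is handed in when it is done.

Besides the shell and the picture viewer there is one more tool, called by a JSON object that holds its "method" and its "body". servo_tool: Moves the arm, as the interface text tells. Its arguments: {"type":"object","properties":{"rows":{"type":"array"}},"required":["rows"]}

```bash
mkdir -p pics; ls
cat > h.py <<'E'
import numpy as np,cv2
from rig import monitor,optics,arm
def cam(n):
    m=optics.camera_model(n);f=192/np.tan(np.radians(m['fovy'])/2)
    K=np.array([[f,0,m['cx']],[0,f,m['cy']],[0,0,1]]);return m,K,np.array(m['D'],float)
def cloud(n):
    o=monitor.get_obs();im,d=optics.grab_frame(n);m,K,D=cam(n)
    v,u=np.mgrid[:384,:512];p=cv2.undistortPoints(np.stack([u,v],-1).reshape(-1,1,2).astype(float),K,D).reshape(384,512,2)
    P=np.dstack([p*d[...,None],d])
    if 'rvec' in m:
        R=cv2.Rodrigues(np.array(m['rvec'],float))[0];W=(P-np.array(m['tvec']).ravel())@R
    else:
        T=np.array(m['tool_from_camera']);W=(P@T[:3,:3].T+T[:3,3])@np.array(o['orientation']).T+np.array(o['tcp_pos'])
    W[d==0]=np.nan
    return im,d,W
def save(n,im,s=1.5): cv2.imwrite('pics/'+n+'.png',cv2.resize(im[...,::-1],None,fx=s,fy=s))
E
python3 - <<'E'
from h import *
for n in('scene','top'):
    im,d,W=cloud(n);save(n,im);np.savez(n+'.npz',im=im,W=W)
print(monitor.get_obs())
E
```

```text
pics
{'clock': 0.1, 'qpos': array([-4.71210473e+01,  1.46498888e+01,  6.13746034e+00, -2.37956601e-02,
       -8.15837034e+01, -1.63075671e+01]), 'joint_vel': array([ 0.01859902, -0.06423303,  0.12698507,  0.09083665, -0.01284675,
        0.05324253]), 'joint_efforts': array([-3.23317050e-03, -3.87604487e+01,  2.38470340e+01,  5.37787288e+00,
       -3.88648332e-03, -6.18020238e-06]), 'tcp_pos': array([ 0.24588535, -0.49149524,  0.2414808 ]), 'orientation': array([[-8.94405054e-01, -4.47257077e-01, -8.40604340e-04],
       [-4.47257861e-01,  8.94403784e-01,  1.50904003e-03],
       [ 7.69108699e-05,  1.72565993e-03, -9.99998508e-01]]), 'contact_force': array([-0.45506771, -0.73325283, -0.18948896]), 'moment': array([ 0.00600035,  0.02207475, -0.01858928]), 'finger_force': 0.0, 'gripper_width': 0.08559164777308409}
```

View pics/scene.png

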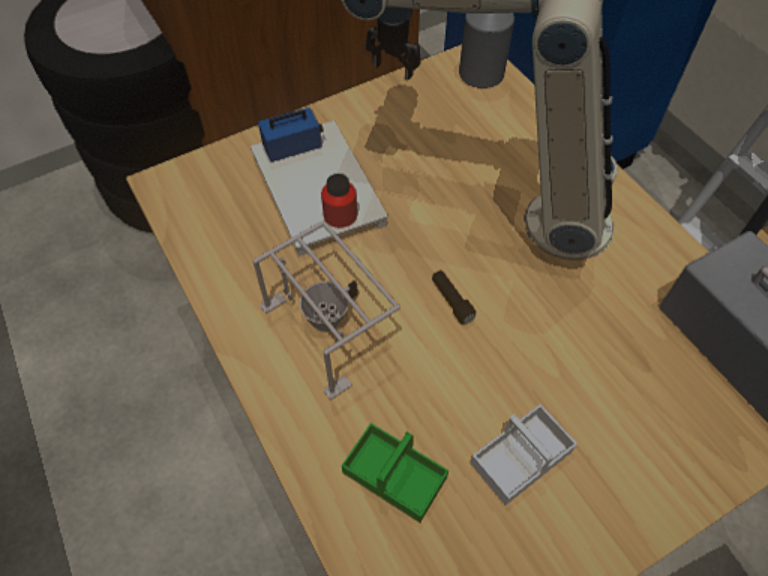

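View pics/top.png

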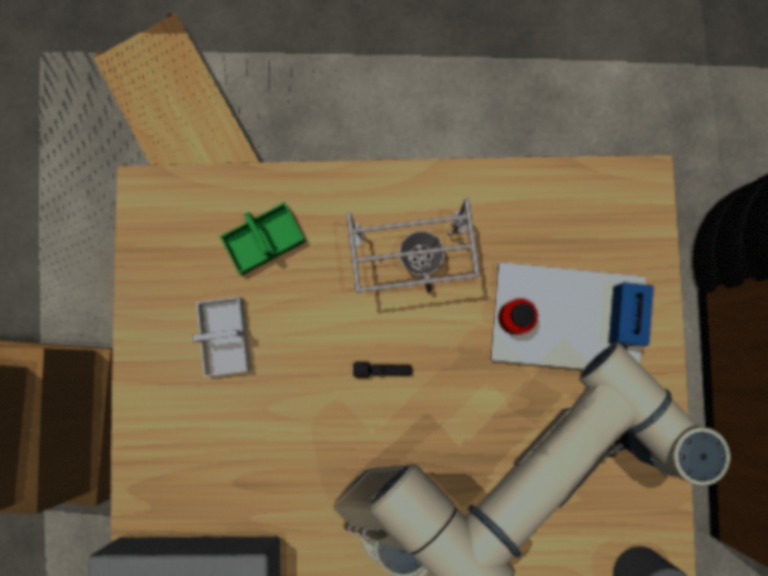

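The scene view shows the cup under the rack at (325,303), the handle at (352,290), the tray at (523,453), the green decoy at (395,470), the torch at (453,297) and the shelf at (318,180). The canister is at (340,200) and the charger at (290,135). Next I'll measure them.

```bash
cat > m.py <<'E'
from h import *
def rect(P,name):
    P=P[~np.isnan(P).any(1)]
    (c,s,a)=cv2.minAreaRect(P[:,:2].astype(np.float32)*1000);print(name,len(P),'c',np.round(c),'size',np.round(s),'ang',round(a,1),'z',np.round(np.percentile(P[:,2],[2,50,98])*1000))
for n in('scene','top'):
    f=np.load(n+'.npz');im=f['im'].astype(int);W=f['W'];r,g,b=im[...,0],im[...,1],im[...,2];z=W[...,2];v,u=np.mgrid[:384,:512]
    sat=im.max(-1)-im.min(-1);print(n)
    B={'scene':dict(tray=(460,395,590,510),shelf=(235,110,400,250),rack=(240,215,405,400),torch=(425,260,485,330)),
       'top':dict(tray=(180,285,260,385),shelf=(480,250,665,380),rack=(335,190,490,300),torch=(340,350,420,385))}[n]
    def box(k): a,c,e,h=np.array(B[k])/1.5;return (u>=a)&(u<e)&(v>=c)&(v<h)
    rect(W[box('tray')&(z>.015)&(z<.07)],'tray');rect(W[box('tray')&(z>.105)&(z<.13)],'trayh')
    rect(W[box('shelf')&(abs(z-.045)<.006)&(sat<40)],'shelf')
    rect(W[box('shelf')&(r>g+60)&(z>.05)&(z<.2)],'can');rect(W[box('shelf')&(b>r+40)&(z>.055)&(z<.16)],'charger')
    rect(W[box('torch')&(z>.012)&(z<.06)],'torch')
    k=box('rack')&(z>.18)&(z<.202);rect(W[k],'rack')
    k=box('rack')&(z>.02)&(z<.085)&(sat<40);rect(W[k],'cup+')
    k=box('rack')&(z>.02)&(z<.085)&(im.max(-1)<60);rect(W[k],'handle?')
E
python3 m.py
python3 - <<'E'
from h import *
f=np.load('scene.npz');W=f['W'];im=f['im']
save('crop',cv2.resize(im[140:270,160:275],None,fx=5,fy=5,interpolation=2),1)
for v,u in((190,234),(195,234),(200,215),(175,180),(208,218)):print(u,v,W[v,u].round(3),im[v,u])
E
```

```text
scene
tray 661 c [486. 449.] size [193. 111.] ang 6.2 z [16. 41. 54.]
trayh 207 c [487. 448.] size [ 18. 110.] ang 6.2 z [107. 119. 125.]
shelf 2727 c [ 516. -432.] size [389. 250.] ang 83.4 z [39. 44. 50.]
can 190 c [ 524. -284.] size [75. 82.] ang 64.5 z [127. 137. 147.]
charger 394 c [ 518. -574.] size [ 82. 149.] ang 79.5 z [121. 129. 136.]
torch 382 c [398.  47.] size [153.  44.] ang 89.9 z [14. 30. 43.]
rack 1108 c [686. -36.] size [191. 294.] ang 5.9 z [184. 192. 198.]
cup+ 1384 c [ 683. -146.] size [495. 261.] ang 45.8 z [23. 43. 79.]
handle? 97 c [693. -65.] size [111. 171.] ang 63.8 z [23. 52. 76.]
top
tray 382 c [482. 465.] size [192. 155.] ang 6.5 z [17. 43. 58.]
trayh 129 c [483. 446.] size [ 15. 114.] ang 6.7 z [112. 120. 126.]
shelf 3741 c [ 512. -436.] size [383. 248.] ang 83.3 z [39. 44. 50.]
can 230 c [ 516. -292.] size [82. 80.] ang 88.9 z [114. 138. 171.]
charger 746 c [ 514. -577.] size [ 79. 146.] ang 82.4 z [121. 129. 153.]
torch 347 c [390.  43.] size [152.  41.] ang 85.5 z [20. 33. 45.]
rack 1011 c [683. -38.] size [186. 293.] ang 6.2 z [185. 193. 199.]
cup+ 516 c [748. -53.] size [253. 209.] ang 49.2 z [23. 53. 81.]
handle? 123 c [683. -69.] size [107. 162.] ang 64.6 z [23. 53. 79.]
234 190 [ 0.604 -0.077  0.067] [43 35 27]
234 195 [ 0.609 -0.07   0.048] [40 32 21]
215 200 [ 0.672 -0.1    0.024] [99 92 85]
180 175 [ 0.729 -0.283 -0.003] [152 122  83]
218 208 [ 0.676 -0.07   0.015] [56 48 41]
```

View pics/crop.png

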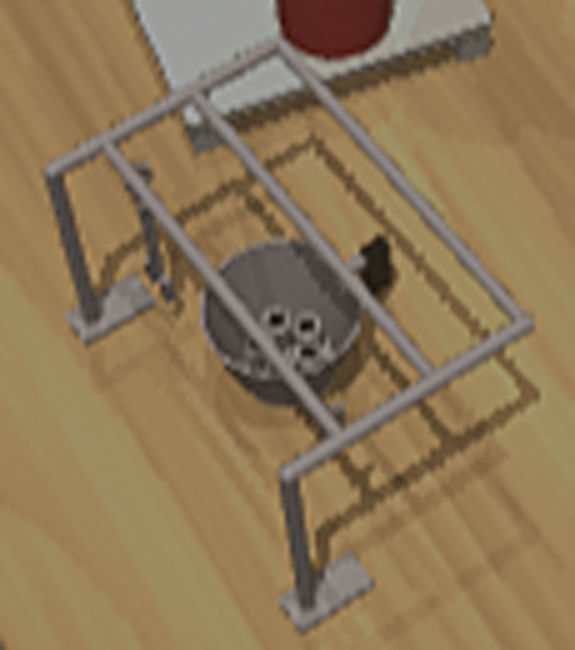

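```bash
cat >> h.py <<'E'
def Rt(yaw,e,roll=0):
    """tool: z forward at yaw, pitched down e deg; y horizontal (to the left... rolled about z)"""
    y,e=np.radians([yaw,e]);z=np.array([np.cos(y)*np.cos(e),np.sin(y)*np.cos(e),-np.sin(e)])
    Y=np.array([-np.sin(y),np.cos(y),0]);R=np.column_stack([np.cross(Y,z),Y,z])
    return R@cv2.Rodrigues(np.array([0,0,np.radians(roll)]))[0]
def go(R,p,o=None,R0=None,p0=None):
    if R0 is None:
        o=monitor.get_obs();R0=np.array(o['orientation']);p0=np.array(o['tcp_pos'])
    s=R0.T@(np.array(p)-p0)/.5;w=cv2.Rodrigues(R0.T@R)[0].ravel()/np.pi
    print('shift',s.round(4).tolist(),'turn',w.round(4).tolist(),'rows>=',round(np.linalg.norm(s)*8,1),round(np.linalg.norm(w)*180/10.7,1))
E
python3 - <<'E'
from h import *
from scipy.optimize import least_squares
for n in('scene','top'):
    f=np.load(n+'.npz');W=f['W'];im=f['im'].astype(int);z=W[...,2]
    near=np.hypot(W[...,0]-.685,W[...,1]+.065)<.08
    P=W[near&(z>.06)&(z<.09)]
    for _ in range(4):
        r=least_squares(lambda q:np.hypot(P[:,0]-q[0],P[:,1]-q[1])-(.035+.022*P[:,2]/.08),[.685,-.065],loss='soft_l1',f_scale=.003)
    print(n,'cup',r.x.round(4),len(P),np.median(abs(r.fun)))
    d=(np.hypot(W[...,0]-.606,W[...,1]+.073)<.045)&(z>.02)&(z<.085)&(im.max(-1)<75)
    H=W[d];print('handle',len(H),np.median(H,0).round(4),H.min(0).round(3),H.max(0).round(3))
    t=H[H[:,2]>.064];print('top',len(t),t.mean(0).round(4),cv2.minAreaRect(t[:,:2].astype(np.float32)*1000))
    print('yaw',np.degrees(np.arctan2(*(r.x-H.mean(0)[:2])[::-1])))
E
```

```text
scene cup [ 0.6831 -0.0599] 200 0.0019407585859905312
handle 93 [ 0.6105 -0.072   0.0557] [ 0.59  -0.098  0.023] [ 0.646 -0.044  0.078]
top 26 [ 0.6142 -0.0756  0.0691] ((626.0896606445312, -80.46885681152344), (51.51513671875, 45.5443000793457), 31.136474609375)
yaw 10.825722890018463
top cup [ 0.6788 -0.0623] 185 0.003015233909941767
handle 35 [ 0.6342 -0.0776  0.0619] [ 0.589 -0.094  0.027] [ 0.645 -0.045  0.082]
top 17 [ 0.6062 -0.0773  0.0719] ((615.3963623046875, -77.14251708984375), (49.83924102783203, 46.966796875), 13.440576553344727)
yaw 11.861961375933639
```

Run:
```python
from h import *
R=Rt(10,35);G=np.array([.598,-.0756,.05]);
go(Rt(-30,90),[.33,-.2,.3])
p=G-.172*R[:,2];print(p)
go(Rt(10,35),p)
```

```text
shift [-0.4112, 0.4464, -0.1163] turn [0.0005, -0.0003, 0.3143] rows>= 4.9 5.3
[ 0.45924635 -0.10006601  0.14865515]
shift [-0.7318, 0.509, 0.1865] turn [0.0447, -0.3035, 0.0846] rows>= 7.3 5.4
```

{"method": "servo_tool", "body": {"rows": [[1,-0.41,0.45,-0.12,0,0,0.05],[1,-0.41,0.45,-0.12,0,0,0.05],[1,-0.41,0.45,-0.12,0,0,0.05],[1,-0.41,0.45,-0.12,0,0,0.05],[1,-0.41,0.45,-0.12,0,0,0.05],[1,-0.732,0.509,0.1865,0.0447,-0.3035,0.0846],[1,-0.732,0.509,0.1865,0.0447,-0.3035,0.0846],[1,-0.732,0.509,0.1865,0.0447,-0.3035,0.0846],[1,-0.732,0.509,0.1865,0.0447,-0.3035,0.0846],[1,-0.732,0.509,0.1865,0.0447,-0.3035,0.0846],[1,-0.732,0.509,0.1865,0.0447,-0.3035,0.0846],[1,-0.732,0.509,0.1865,0.0447,-0.3035,0.0846],[1,-0.732,0.509,0.1865,0.0447,-0.3035,0.0846],[1,-0.732,0.509,0.1865,0.0447,-0.3035,0.0846]]}}

```text
clock: 1.85
tcp_pos: [0.4589, -0.1023, 0.1485]
orientation: [[-0.566, -0.169, 0.807], [-0.097, 0.986, 0.138], [-0.819, 0.0, -0.574]]
contact_force: [-0.6, -1.1, -0.0]
gripper_width: 0.0855
finger_force: 0.0
```

Run:
```python
from h import *
im,d,W=cloud('wrist');np.savez('w1.npz',im=im,W=W);save('w1',im)
o=monitor.get_obs();print(o['clock'],o['qpos'],o['tcp_pos'],o['contact_force'])
```

```text
1.9 [-26.08959246  -6.8454961  -34.93163242 -67.85045138 -31.20638213
  -2.84308714] [ 0.45880314 -0.1018756   0.14843752] [-1.51500301 -0.21029712  0.05252248]
```

View pics/w1.png

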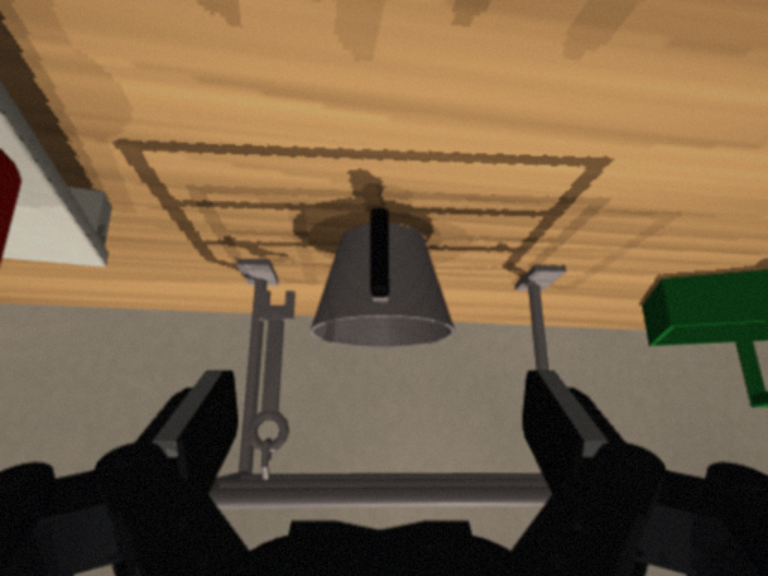

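The wrist picture is upside-down. It shows the handle edge-on at (380,253), centred on the cup at (382,330), with the wrench at (270,400). The yaw looks right, so I'll refine the handle position from depth.

Run:
```python
from h import *
f=np.load('w1.npz');W=f['W'];im=f['im'].astype(int)
def at(u,v):return W[round(v/1.5)-1:round(v/1.5)+2,round(u/1.5)-1:round(u/1.5)+2].reshape(-1,3)
sub=np.zeros((384,512),bool);sub[135:205,240:266]=1
H=W[sub&(im.max(-1)<45)];H=H[np.hypot(H[:,0]-.6,H[:,1]+.075)<.05]
print(len(H),np.median(H,0),np.percentile(H,[3,97],axis=0))
for u,v in((380,215),(380,250),(380,285)):print(np.nanmedian(at(u,v),0).round(4))
C=W[130:235,205:310].reshape(-1,3);C=C[(C[:,2]>.01)&(C[:,2]<.078)&(C[:,0]>.61)&(C[:,0]<.75)]
from scipy.optimize import least_squares
r=least_squares(lambda q:np.hypot(C[:,0]-q[0],C[:,1]-q[1])-(.035+.022*C[:,2]/.08),[.685,-.065],loss='soft_l1',f_scale=.002);print('cup',r.x,len(C),np.median(abs(r.fun)))
h=np.median(H,0)[:2];print('yaw',np.degrees(np.arctan2(*(r.x-h)[::-1])))
```

```text
785 [ 0.58986658 -0.08025173  0.04914277] [[ 0.58807791 -0.08613415  0.0197769 ]
 [ 0.6379     -0.06509209  0.07342293]]
[ 0.5886 -0.0803  0.0247]
[ 0.5889 -0.0803  0.0494]
[ 0.5894 -0.0803  0.0721]
cup [ 0.68209696 -0.06287477] 4570 0.0009614713627722829
yaw 10.669911644215523
```

Run:
```python
from h import *
R=Rt(10.7,35);G=np.array([.5995,-.0786,.048])
go(R,G-.06*R[:,2]);go(R,G+.008*R[:,2])
```

```text
shift [0.0005, -0.0036, 0.2289] turn [-0.004, -0.0006, -0.0028] rows>= 1.8 0.1
shift [0.0003, -0.0019, 0.3648] turn [-0.004, -0.0006, -0.0028] rows>= 2.9 0.1
```

{"method": "servo_tool", "body": {"rows": [[0.5,0,-0.003,0.06,-0.004,0,-0.003],[0.3,0,-0.003,0.12,-0.004,0,-0.003],[0.2,0,-0.003,0.18,-0.004,0,-0.003],[0.2,0,-0.003,0.23,-0.004,0,-0.003],[0.2,0,-0.002,0.27,-0.004,0,-0.003],[0.2,0,-0.002,0.31,-0.004,0,-0.003],[0.2,0,-0.002,0.34,-0.004,0,-0.003],[0.2,0,-0.002,0.365,-0.004,0,-0.003],[0.2,0,-0.002,0.365,-0.004,0,-0.003]]}}

```text
clock: 3.02
tcp_pos: [0.6069, -0.0746, 0.0436]
orientation: [[-0.564, -0.191, 0.804], [-0.111, 0.982, 0.156], [-0.819, -0.001, -0.574]]
contact_force: [0.3, 1.1, -0.5]
gripper_width: 0.0514
finger_force: 0.0
```

{"method": "servo_tool", "body": {"rows": [[-0.4,0,0,0,0,0,0],[-0.7,0,0,0,0,0,0],[-1,0,0,0,0,0,0],[-1,0,0,0,0,0,0],[-1,0,0,0,0,0,0],[-1,0,0,0,0,0,0]]}}

```text
clock: 3.78
tcp_pos: [0.607, -0.076, 0.0449]
orientation: [[-0.562, -0.189, 0.805], [-0.11, 0.982, 0.153], [-0.82, -0.003, -0.573]]
contact_force: [-4.2, -0.8, 5.8]
gripper_width: 0.0113
finger_force: 60.7
```

Run:
```python
from h import *
o=monitor.get_obs();print(o['clock'],o['qpos'],o['tcp_pos'],o['contact_force'],o['gripper_width'],o['finger_force'])
R=np.array(o['orientation']);p=o['tcp_pos'];np.savez('grasp.npz',R=R,p=p)
# cup pose in tool
Rc=Rt(10.7,0);Rcup=np.array([[np.cos(a:=np.radians(10.7)),-np.sin(a),0],[np.sin(a),np.cos(a),0],[0,0,1]])
c=np.array([np.cos(a),np.sin(a),0])
go(R,p+[0,0,.035]);go(R,p+[0,0,.04]-.17*c)
```

```text
3.775 [-25.366661    19.69874252 -25.62676543 -98.03088057 -29.241701
  32.06501777] [ 0.60700016 -0.07597001  0.04491442] [-4.22970871 -0.8092496   5.81271942] 0.011295712759195513 60.65156579017639
shift [-0.0574, -0.0002, -0.0401] turn [0.0, 0.0, 0.0] rows>= 0.6 0.0
shift [0.1291, 0.0009, -0.3246] turn [0.0, 0.0, 0.0] rows>= 2.8 0.0
```

{"method": "servo_tool", "body": {"rows": [[-1,-0.02,0,-0.014,0,0,0],[-1,-0.04,0,-0.028,0,0,0],[-1,-0.057,0,-0.04,0,0,0],[-1,-0.03,0,-0.08,0,0,0],[-1,0,0,-0.13,0,0,0],[-1,0.04,0,-0.19,0,0,0],[-1,0.08,0,-0.25,0,0,0],[-1,0.11,0,-0.29,0,0,0],[-1,0.129,0,-0.325,0,0,0],[-1,0.129,0,-0.325,0,0,0]]}}

```text
clock: 5.03
tcp_pos: [0.4383, -0.1079, 0.0837]
orientation: [[-0.564, -0.188, 0.804], [-0.109, 0.982, 0.153], [-0.818, -0.002, -0.575]]
contact_force: [0.9, 0.4, -3.8]
gripper_width: 0.011
finger_force: 59.2
```

Run:
```python
from h import *
o=monitor.get_obs();print(o['clock'],o['qpos'],o['tcp_pos'],o['contact_force'],o['gripper_width'])
# FK fit guess: wrist-centre pitch model
Q=np.radians([[-47.121,14.6499,6.1375,-.0238,-81.5837,-16.3076],[-26.0896,-6.8455,-34.9316,-67.8505,-31.2064,-2.8431],[-25.3667,19.6987,-25.6268,-98.0309,-29.2417,32.0650],o['qpos']])
P=np.array([[.24588535,-.49149524,.2414808],[.4588,-.10188,.14844],[.607,-.07597,.04491],o['tcp_pos']])
Rs=[np.array([[-.894405,-.447257,-.00084],[-.447258,.894404,.0015],[.0000769,.0017257,-1]]),np.array([[-0.566,-.169,.807],[-.097,.986,.138],[-.819,0,-.574]]),np.load('grasp.npz')['R'],np.array(o['orientation'])]
np.savez('fk.npz',Q=Q,P=P,Rs=np.array(Rs))
rot=lambda ax,t:cv2.Rodrigues(np.array(ax,float)*t)[0]
import itertools
# tool dir: Rz(j1) Ry(j2) Ry(-j3) Rx(s4 j4) Ry(-j5) Rx(s6 j6) R0
for s3,s4,s5,s6 in itertools.product([1,-1],repeat=4):
    Ms=[rot([0,0,1],q[0])@rot([0,1,0],q[1]+s3*q[2])@rot([1,0,0],s4*q[3])@rot([0,1,0],s5*q[4])@rot([1,0,0],s6*q[5]) for q in Q]
    Ts=[M.T@R for M,R in zip(Ms,Rs)]
    e=max(np.linalg.norm(T-Ts[0]) for T in Ts)
    if e<.3: print(s3,s4,s5,s6,e,Ts[0].round(2))
```

```text
5.025 [-40.8102491    3.23107676 -38.93701657 -82.47214189 -40.27839887
  26.20789284] [ 0.43828483 -0.10786514  0.08370433] [ 0.94766292  0.354377   -3.75871157] 0.01103972463766736
-1 -1 -1 -1 0.003089656891069876 [[-0. -0.  1.]
 [-1.  0. -0.]
 [-0. -1.  0.]]
```

```bash
cat > ik.py <<'E'
from h import *
from scipy.optimize import least_squares
rot=lambda ax,t:cv2.Rodrigues(np.array(ax,float)*t)[0]
B=np.array([[0,0,1],[-1,0,0],[0,-1,0]],float)
LO=np.radians([-168.99,-69.2,-62.41,-164.36,-168.68,-174.98]);HI=np.radians([168.99,112.95,85.93,98.24,-3.75,174.98])
def parts(q):
    A=rot([0,0,1],q[0]);U=A@rot([0,1,0],q[1]);F=A@rot([0,1,0],q[1]-q[2])
    R=F@rot([1,0,0],-q[3])@rot([0,1,0],-q[4])@rot([1,0,0],-q[5])@B
    M=np.column_stack([A[:,0],A[:,2],U[:,2],F[:,0],F[:,2],R[:,2]]);return R,M
f=np.load('fk.npz');_M=[parts(q)[1] for q in f['Q']]
L=np.linalg.lstsq(np.vstack(_M),f['P'].ravel(),rcond=None)[0]
def fk(q): R,M=parts(q);return R,M@L
def ik(R,p,q0):
    def e(q):
        r,t=fk(q);return np.r_[(t-p)*5,cv2.Rodrigues(r.T@R)[0].ravel()]
    s=least_squares(e,np.clip(q0,LO+1e-3,HI-1e-3),bounds=(LO,HI));return s.x,np.abs(s.fun).max()
# cup in tool
g=np.load('grasp.npz');a=np.radians(10.7);RC=rot([0,0,1],a)
RCT=g['R'].T@RC;pCT=g['R'].T@(np.array([.682,-.063,0])-g['p'])   # cup rot / origin in tool
def cuppt(R,p,c): return p+R@(pCT+RCT@np.array(c))
E
python3 - <<'E'
from ik import *
print('L',L.round(4),[np.abs(fk(q)[1]-p).max().round(4) for q,p in zip(f['Q'],f['P'])])
n=np.load('scene.npz');W=n['W'];im=n['im'].astype(int)
for nm in('scene','top'):
    n=np.load(nm+'.npz');W=n['W'];im=n['im'].astype(int);k=(im[...,1]>im[...,0]+30)&(im[...,1]>im[...,2]+30)
    for lo,hi in((.02,.07),(.1,.13)):
        P=W[k&(W[...,2]>lo)&(W[...,2]<hi)];print('green',cv2.boxPoints(cv2.minAreaRect(P[:,:2].astype(np.float32))).round(3).tolist())
E
```

```text
L [-0.1767  0.178   0.5246  0.5905 -0.0642  0.3103] [np.float64(0.1148), np.float64(0.0373), np.float64(0.0348), np.float64(0.0065)]
green [[0.6449999809265137, 0.4050000011920929], [0.7319999933242798, 0.23600000143051147], [0.8309999704360962, 0.2879999876022339], [0.7429999709129333, 0.4569999873638153]]
green [[0.6869999766349792, 0.328000009059906], [0.6930000185966492, 0.3149999976158142], [0.7910000085830688, 0.3659999966621399], [0.7850000262260437, 0.3790000081062317]]
green [[0.6399999856948853, 0.4009999930858612], [0.7260000109672546, 0.23499999940395355], [0.824999988079071, 0.28600001335144043], [0.7400000095367432, 0.4519999921321869]]
green [[0.6800000071525574, 0.328000009059906], [0.6869999766349792, 0.31299999356269836], [0.7850000262260437, 0.3619999885559082], [0.7770000100135803, 0.37599998712539673]]
```

```bash
python3 - <<'E'
import re
s=open('ik.py').read()
s=s.replace("U[:,2],F[:,0]","U[:,0],U[:,2],F[:,0]");open('ik.py','w').write(s)
E
python3 - <<'E'
from ik import *
print('L',L.round(4),[np.abs(fk(q)[1]-p).max().round(4) for q,p in zip(f['Q'],f['P'])])
# variants: add wrist offset column (after j4, before j5)
def cols(q,var):
    R,M=parts(q);F=rot([0,0,1],q[0])@rot([0,1,0],q[1]-q[2]);w4=F@rot([1,0,0],-q[3]);w5=w4@rot([0,1,0],-q[4])
    d={'w5x':w5[:,0],'w4z':w4[:,2],'w5z':w5[:,2],'y':F[:,1],'w4y':w4[:,1]}
    return np.column_stack([M]+[d[v] for v in var])
for var in([],['w4z'],['w5z'],['y'],['w4y']):
    A=np.vstack([cols(q,var) for q in f['Q']]);x,_,rk,_=np.linalg.lstsq(A,f['P'].ravel(),rcond=1e-6);print(var,rk,x.round(4),np.abs(A@x-f['P'].ravel()).max().round(4))
E
```

```text
L [-0.0702  0.1627 -0.1169  0.5277  0.5944 -0.0613  0.3156] [np.float64(0.1138), np.float64(0.0376), np.float64(0.0349), np.float64(0.0135)]
[] 7 [-0.0702  0.1627 -0.1169  0.5277  0.5944 -0.0613  0.3156] 0.1138
['w4z'] 8 [-0.0706  0.1599 -0.1148  0.5231  0.594  -0.0562  0.3092 -0.0038] 0.1139
['w5z'] 8 [-0.055   0.1449 -0.0721  0.4951  0.5817 -0.0547  0.2621 -0.038 ] 0.1143
['y'] 8 [-0.2331  0.3729 -0.1884  0.655   0.8056 -0.1743  0.5279 -0.1238] 0.0632
['w4y'] 8 [-0.      0.1482  0.      0.5207  0.4008  0.      0.3511 -0.1544] 0.0
```

```bash
python3 - <<'E'
s=open('ik.py').read()
s=s.replace("U[:,0],U[:,2],F[:,0],F[:,2],R[:,2]])","U[:,2],F[:,0],R[:,2],(F@rot([1,0,0],-q[3]))[:,1]])").replace("A[:,0],A[:,2]","A[:,2]");open('ik.py','w').write(s)
E
cat > pour.py <<'E'
from ik import *
T0=np.array([.484,.448]);ty=np.radians(6.3);tx=np.array([np.cos(ty),np.sin(ty)]);tyv=np.array([-tx[1],tx[0]])
def pose(az,e,roll,lx,ly,lz):
    R=Rt(az,e,roll)@(Rt(10.7,35).T@g['R'])   # keep the small measured grasp offset
    l=np.r_[T0+lx*tx+ly*tyv,lz]
    return R,l-R@(pCT+RCT@np.array([.057,0,.08]))
E
python3 - <<'E'
from pour import *
print('L',L.round(4),[np.abs(fk(q)[1]-p).max().round(4) for q,p in zip(f['Q'],f['P'])])
q0=f['Q'][-1]
for az in(10,20,30,43):
  for sg in(1,-1):
    print('az',az,sg);q=q0
    for e,roll,l in((35,0,(.05,0,.35)),(70,0,(.05,0,.35)),(70,90,(.03,0,.2)),(70,178,(.03,0,.2)),(60,178,(.06,0,.16)),(50,178,(.07,0,.08)),(40,178,(.075,0,.055)),(20,178,(.075,0,.055))):
        R,p=pose(az,e,sg*roll,*l);q,er=ik(R,p,q);print(e,roll,p.round(3),np.degrees(q).round(0),round(er,4),'foot',cuppt(R,p,[0,0,0]).round(3))
E
```

```text
L [ 0.1482  0.5207  0.4008  0.3511 -0.1544] [np.float64(0.0), np.float64(0.0), np.float64(0.0), np.float64(0.0)]
az 10 1
35 0 [0.402 0.432 0.315] [  30.  -10.  -37. -164.   -4.   65.] 0.3344 foot [0.478 0.444 0.27 ]
70 0 [0.406 0.432 0.398] [  31.  -11.  -35. -164.   -4.   58.] 0.8062 foot [0.443 0.437 0.317]
70 90 [0.467 0.55  0.284] [  36.    8.  -25. -164.   -4.  -37.] 0.6199 foot [0.496 0.548 0.201]
70 178 [0.581 0.466 0.319] [  26.    8.  -21. -164.   -4. -117.] 0.7419 foot [0.604 0.471 0.234]
60 178 [0.589 0.465 0.29 ] [  26.   10.  -21. -164.   -4. -115.] 0.5491 foot [0.626 0.473 0.21 ]
50 178 [0.576 0.462 0.216] [  26.   13.  -23. -164.   -4. -114.] 0.2912 foot [0.627 0.472 0.144]
40 178 [0.558 0.459 0.193] [  26.   13.  -25. -164.   -4. -113.] 0.2485 foot [0.619 0.47  0.131]
20 178 [0.511 0.45  0.184] [  24.   10.  -36. -164.  -20. -108.] 0.324 foot [0.59  0.465 0.148]
az 10 -1
35 0 [0.402 0.432 0.315] [  30.  -10.  -37. -164.   -4.   65.] 0.3344 foot [0.478 0.444 0.27 ]
70 0 [0.406 0.432 0.398] [  31.  -11.  -35. -164.   -4.   58.] 0.8062 foot [0.443 0.437 0.317]
70 90 [0.5
[... 4428 characters left out ...]
.315] [  48.  -14.  -50.   67.   -4. -160.] 0.0463 foot [0.492 0.415 0.27 ]
70 0 [0.438 0.366 0.398] [  59.    3.    9.    5.  -77. -106.] 0.0 foot [0.466 0.39  0.317]
70 90 [0.562 0.353 0.283] [ 46.  14.   8.   1. -64.  -3.] 0.0 foot [0.581 0.379 0.201]
70 178 [0.567 0.494 0.319] [ 55.  24.  26.   4. -73.  76.] 0.0 foot [0.583 0.512 0.234]
60 178 [0.581 0.483 0.289] [ 54.  18.   8.   7. -51.  74.] 0.0 foot [0.608 0.51  0.21 ]
50 178 [0.574 0.468 0.216] [ 54.  14. -18.  22. -19.  60.] 0.0 foot [0.611 0.504 0.144]
40 178 [0.561 0.452 0.193] [ 51.  13. -26.  13.  -4.  70.] 0.0879 foot [0.607 0.496 0.131]
20 178 [0.527 0.42  0.184] [ 38.   8. -18. -85.  -4. 175.] 0.1146 foot [0.585 0.476 0.148]
```

Run:
```python
from pour import *
for az in(43,55,65,75,85):
  lx,ly=(.075,.0) if az<50 else (.07,.035)
  R,p=pose(az,70,-178,lx-.03,ly-.02,.2);q0,er0=ik(R,p,np.radians([55,24,26,4,-73,76]))
  print('az',az,'start',np.degrees(q0).round(0),round(er0,3))
  for lz in(.055,.085):
   q=q0;out=[]
   for e in(60,55,50,45,40,35,30,25,20):
    R,p=pose(az,e,-178,lx,ly,max(lz,lz+.1*(e-45)/15));q,er=ik(R,p,q);out.append((e,np.degrees(q[[0,3,4,5]]).round(0).tolist(),round(er,3)))
   print(lz,*[o for o in out if o[0]<52])
```

```text
az 43 start [ 53.  24.  27.   3. -73.  78.] 0.0
0.055 (50, [54.0, 19.0, -21.0, 62.0], np.float64(0.0)) (45, [49.0, 44.0, -4.0, 40.0], np.float64(0.035)) (40, [51.0, 13.0, -4.0, 70.0], np.float64(0.088)) (35, [47.0, -36.0, -4.0, 122.0], np.float64(0.105)) (30, [40.0, -73.0, -4.0, 162.0], np.float64(0.044)) (25, [37.0, -84.0, -5.0, 175.0], np.float64(0.028)) (20, [38.0, -85.0, -4.0, 175.0], np.float64(0.115))
0.085 (50, [54.0, 16.0, -26.0, 65.0], np.float64(0.0)) (45, [48.0, 54.0, -4.0, 31.0], np.float64(0.009)) (40, [50.0, 32.0, -4.0, 52.0], np.float64(0.057)) (35, [50.0, -12.0, -4.0, 96.0], np.float64(0.117)) (30, [43.0, -62.0, -4.0, 150.0], np.float64(0.062)) (25, [39.0, -80.0, -4.0, 170.0], np.float64(0.008)) (20, [37.0, -85.0, -5.0, 175.0], np.float64(0.074))
az 55 start [ 54.  27.  32.  -0. -75.  89.] 0.0
0.055 (50, [53.0, -3.0, -29.0, 92.0], np.float64(0.0)) (45, [53.0, -6.0, -16.0, 95.0], np.float64(0.0)) (40, [52.0, -13.0, -10.0, 103.0], np.float64(0.0)) (35, [49.0, -33.0, -9.0, 124.0], np.float64(0.0)) (30, [40.0, -63.0, -14.0, 158.0], np.float64(0.0)) (25, [35.0, -78.0, -18.
[... 2092 characters left out ...]
0], np.float64(0.0)) (45, [37.0, -42.0, -52.0, 155.0], np.float64(0.0)) (40, [33.0, -50.0, -53.0, 163.0], np.float64(0.0)) (35, [28.0, -58.0, -54.0, 172.0], np.float64(0.0)) (30, [26.0, -61.0, -56.0, 175.0], np.float64(0.044)) (25, [24.0, -63.0, -57.0, 175.0], np.float64(0.108)) (20, [22.0, -65.0, -59.0, 175.0], np.float64(0.17))
0.085 (50, [41.0, -31.0, -59.0, 142.0], np.float64(0.0)) (45, [37.0, -40.0, -55.0, 152.0], np.float64(0.0)) (40, [33.0, -48.0, -55.0, 160.0], np.float64(0.0)) (35, [29.0, -56.0, -55.0, 168.0], np.float64(0.0)) (30, [25.0, -62.0, -57.0, 175.0], np.float64(0.015)) (25, [23.0, -64.0, -59.0, 175.0], np.float64(0.077)) (20, [21.0, -66.0, -61.0, 175.0], np.float64(0.139))
```

```bash
cat > sim.py <<'E'
from pour import *
from scipy.spatial.transform import Rotation as Ro,Slerp
def path(R0,p0,q,wps,name='',quiet=False):
    """wps: (R,p,nrows); prints per-wp rows relative to R0,p0, joints and worst joint step per row"""
    lim=np.array([147.25,147.25,180,180,180,180])/8*.7
    Rc,pc=R0,np.array(p0)
    for R,p,n in wps:
        S=Slerp([0,1],Ro.from_matrix([Rc,R]));mx=0;er=0
        for t in np.linspace(0,1,n+1)[1:]:
            Ri=S(t).as_matrix();pi=pc+t*(p-pc);qn,e=ik(Ri,pi,q);mx=max(mx,(np.abs(np.degrees(qn-q))/lim).max());er=max(er,e);q=qn
        s=R0.T@(p-p0)/.5;w=Ro.from_matrix(R0.T@R).as_rotvec()/np.pi
        print(name,'n',n,'row',np.r_[s,w].round(4).tolist(),'q',np.degrees(q).round(0).tolist(),'load',round(mx,2),'err',round(er,3),'p',np.round(p,3))
        Rc,pc=R,p
    return q
def now():
    o=monitor.get_obs();return np.array(o['orientation']),np.array(o['tcp_pos']),np.radians(o['qpos'])
GC=Rt(10.7,35).T@g['R']
E
python3 - <<'E'
from sim import *
R0,p0,q=now()
A=(Rt(10.7,50)@GC,np.array([.44,-.1,.28]));Bq=(Rt(30,70)@GC,np.array([.45,.14,.36]));C=(Rt(55,70)@GC,np.array([.43,.36,.40]))
q=path(R0,p0,q,[A+(6,),Bq+(8,),C+(8,)],'1')
D=pose(55,70,-178,.04,0,.2);Rr=[Rt(55,70,r)@GC for r in(-60,-120)]
q=path(*C,q,[(Rr[0],C[1]+(D[1]-C[1])/3+[0,0,.02],8),(Rr[1],C[1]+(D[1]-C[1])*2/3+[0,0,.02],8),D+(8,)],'2')
wp=[pose(55,e,-178,.074,.03,.06+max(0,.1*(e-45)/15))+(n,) for e,n in((60,4),(52,3),(45,5),(40,5),(35,6),(31,8))]
q=path(*D,q,wp,'3')
E
```

```text
1 n 6 row [-0.3249, 0.0142, -0.2206, -0.0004, 0.0824, -0.0004] q [3.0, -20.0, -30.0, -8.0, -41.0, -78.0] load 1.7 err 0.0 p [ 0.44 -0.1   0.28]
1 n 8 row [-0.5195, 0.4816, -0.2232, -0.067, 0.1915, -0.0867] q [39.0, -9.0, -6.0, 3.0, -73.0, -99.0] load 0.52 err 0.0 p [0.45 0.14 0.36]
1 n 8 row [-0.6104, 0.9212, -0.2341, -0.1528, 0.1834, -0.1985] q [56.0, 2.0, 11.0, 0.0, -79.0, -91.0] load 0.22 err 0.0 p [0.43 0.36 0.4 ]
2 n 8 row [-0.119, -0.0197, 0.0581, -0.0004, 0.0004, -0.3333] q [55.0, 10.0, 19.0, -0.0, -79.0, -30.0] load 0.49 err 0.0 p [0.476 0.409 0.393]
2 n 8 row [-0.2243, -0.0393, 0.1537, -0.0009, 0.0008, -0.6667] q [54.0, 18.0, 26.0, -0.0, -78.0, 31.0] load 0.48 err 0.0 p [0.521 0.457 0.366]
2 n 8 row [-0.3158, -0.0589, 0.287, -0.0013, 0.0012, -0.9889] q [53.0, 26.0, 30.0, -1.0, -75.0, 90.0] load 0.47 err 0.0 p [0.567 0.506 0.319]
3 n 4 row [0.0235, 0.0107, 0.0722, 0.0017, 0.0555, 0.0001] q [53.0, 22.0, 17.0, -1.0, -55.0, 91.0] load 0.31 err 0.0 p [0.585 0.521 0.289]
3 n 3 row [-0.044, 0.0127, 0.1501, 0.0031, 0.1, 0.0001] q [52.0, 17.0, 0.0, -3.0, -35.0, 93.0] load 0.44 err 0.0 p [0.574 0.506 0.241]
3 n 5 row [-0.1054, 0.0145, 0.222, 0.0043, 0.1388, 0.0002] q [52.0, 16.0, -12.0, -7.0, -18.0, 97.0] load 0.23 err 0.0 p [0.565 0.492 0.197]
3 n 5 row [-0.1276, 0.0152, 0.2129, 0.0051, 0.1666, 0.0002] q [51.0, 14.0, -15.0, -15.0, -11.0, 105.0] load 0.15 err 0.0 p [0.558 0.483 0.198]
3 n 6 row [-0.1505, 0.0159, 0.2058, 0.006, 0.1944, 0.0002] q [48.0, 13.0, -14.0, -34.0, -10.0, 125.0] load 0.28 err 0.0 p [0.551 0.473 0.197]
3 n 8 row [-0.1692, 0.0165, 0.2016, 0.0067, 0.2166, 0.0003] q [42.0, 12.0, -12.0, -56.0, -13.0, 150.0] load 0.21 err 0.0 p [0.546 0.465 0.196]
```

{"method": "servo_tool", "body": {"rows": [[-1,-0.03,0,-0.02,0,0.008,0],[-1,-0.07,0.003,-0.045,0,0.016,0],[-1,-0.11,0.005,-0.07,0,0.025,0],[-1,-0.15,0.007,-0.1,0,0.036,0],[-1,-0.19,0.008,-0.13,0,0.046,0],[-1,-0.23,0.01,-0.155,0,0.056,0],[-1,-0.27,0.012,-0.18,0,0.066,0],[-1,-0.3,0.013,-0.205,0,0.075,0],[-1,-0.325,0.014,-0.22,0,0.082,0],[-1,-0.35,0.08,-0.221,-0.01,0.097,-0.012],[-1,-0.38,0.15,-0.221,-0.02,0.113,-0.025],[-1,-0.41,0.23,-0.222,-0.03,0.132,-0.04],[-1,-0.45,0.31,-0.222,-0.042,0.152,-0.055],[-1,-0.485,0.4,-0.223,-0.055,0.172,-0.07],[-1,-0.52,0.48,-0.223,-0.067,0.19,-0.087],[-1,-0.54,0.57,-0.225,-0.084,0.19,-0.11],[-1,-0.555,0.66,-0.227,-0.1,0.188,-0.131],[-1,-0.575,0.75,-0.23,-0.12,0.187,-0.155],[-1,-0.595,0.84,-0.232,-0.136,0.185,-0.177],[-1,-0.61,0.92,-0.234,-0.153,0.183,-0.1985]]}}

```text
clock: 7.52
tcp_pos: [0.4287, 0.3621, 0.3992]
orientation: [[-0.53, -0.825, 0.193], [-0.775, 0.564, 0.283], [-0.343, 0.0, -0.939]]
contact_force: [0.9, 0.3, -2.8]
gripper_width: 0.0117
finger_force: 59.1
```

```bash
cat > s2.py <<'E'
from sim import *
R0,p0,q=now();print(monitor.get_obs()['clock'],p0,np.degrees(q).round(1),monitor.get_obs()['gripper_width'],(np.degrees(Ro.from_matrix((Rt(55,70)@GC).T@R0).as_rotvec())).round(1))
D=pose(55,70,-178,.04,0,.2);C1=np.array([.43,.36,.40]);Rr=[Rt(55,70,r)@GC for r in(-60,-120)]
q=path(R0,p0,q,[(Rr[0],C1+(D[1]-C1)/3+[0,0,.02],8),(Rr[1],C1+(D[1]-C1)*2/3+[0,0,.02],8),D+(8,)],'2')
E
python3 s2.py
```

```text
7.525 [0.42871178 0.36207486 0.39921618] [ 56.3   2.5  11.1   0.2 -78.6 -90.7] 0.011690547845906967 [-0.2  0.  -0.4]
2 n 8 row [-0.1176, -0.025, 0.0558, 0.0005, 0.0007, -0.3313] q [55.0, 10.0, 19.0, -0.0, -79.0, -30.0] load 0.49 err 0.0 p [0.476 0.409 0.393]
2 n 8 row [-0.2228, -0.0456, 0.1513, -0.0001, 0.0016, -0.6647] q [54.0, 18.0, 26.0, -0.0, -78.0, 31.0] load 0.48 err 0.0 p [0.521 0.457 0.366]
2 n 8 row [-0.3143, -0.0662, 0.2844, -0.0009, 0.0026, -0.9869] q [53.0, 26.0, 30.0, -1.0, -75.0, 90.0] load 0.47 err 0.0 p [0.567 0.506 0.319]
```

{"method": "servo_tool", "body": {"rows": [[-1,-0.018,-0.004,0.009,0,0,-0.05],[-1,-0.036,-0.008,0.018,0,0,-0.1],[-1,-0.053,-0.012,0.026,0,0,-0.15],[-1,-0.07,-0.015,0.034,0,0,-0.2],[-1,-0.088,-0.018,0.042,0,0,-0.25],[-1,-0.105,-0.022,0.05,0,0,-0.3],[-1,-0.122,-0.026,0.06,0,0,-0.35],[-1,-0.14,-0.03,0.075,0,0.001,-0.4],[-1,-0.157,-0.033,0.09,0,0.001,-0.45],[-1,-0.173,-0.036,0.105,0,0.001,-0.5],[-1,-0.19,-0.039,0.12,0,0.001,-0.55],[-1,-0.205,-0.042,0.135,0,0.0015,-0.6],[-1,-0.22,-0.045,0.15,0,0.0016,-0.65],[-1,-0.236,-0.05,0.17,0,0.002,-0.7],[-1,-0.25,-0.053,0.19,0,0.002,-0.755],[-1,-0.266,-0.056,0.21,0,0.002,-0.81],[-1,-0.28,-0.06,0.235,0,0.002,-0.865],[-1,-0.295,-0.063,0.26,0,0.002,-0.92],[-1,-0.306,-0.065,0.275,0,0.0025,-0.96],[-1,-0.314,-0.066,0.284,0,0.0026,-0.985]]}}

```text
clock: 10.02
tcp_pos: [0.5681, 0.5036, 0.3185]
orientation: [[0.569, 0.798, 0.197], [0.748, -0.602, 0.278], [0.341, -0.011, -0.94]]
contact_force: [-0.1, 0.0, -2.9]
gripper_width: 0.0114
finger_force: 59.2
```

```bash
cat > s3.py <<'E'
from sim import *
R0,p0,q=now();print(monitor.get_obs()['clock'],p0,np.degrees(q).round(1),monitor.get_obs()['gripper_width'])
wp=[pose(55,e,-178,.074,.03,.06+max(0,.1*(e-45)/15))+(n,) for e,n in((60,4),(52,3),(45,5),(40,5),(35,6),(31,8))]
q=path(R0,p0,q,wp,'3')
im,d,W=cloud('scene');save('s3',im[200:384,200:456],3)
E
python3 s3.py
```

```text
10.025 [0.56805469 0.50356785 0.31852414] [ 53.   25.5  30.1  -0.6 -74.6  89.9] 0.011403888936701414
3 n 4 row [0.0257, 0.0062, 0.0711, 0.0022, 0.0553, -0.0019] q [53.0, 22.0, 17.0, -1.0, -55.0, 91.0] load 0.31 err 0.0 p [0.585 0.521 0.289]
3 n 3 row [-0.0418, 0.0086, 0.1489, 0.0037, 0.0997, -0.0018] q [52.0, 17.0, 0.0, -3.0, -35.0, 93.0] load 0.44 err 0.0 p [0.574 0.506 0.241]
3 n 5 row [-0.1032, 0.0107, 0.2208, 0.005, 0.1386, -0.0017] q [52.0, 16.0, -12.0, -7.0, -18.0, 97.0] load 0.23 err 0.0 p [0.565 0.492 0.197]
3 n 5 row [-0.1254, 0.0115, 0.2117, 0.0059, 0.1664, -0.0016] q [51.0, 14.0, -15.0, -15.0, -11.0, 105.0] load 0.15 err 0.0 p [0.558 0.483 0.198]
3 n 6 row [-0.1483, 0.0124, 0.2046, 0.0069, 0.1941, -0.0016] q [48.0, 13.0, -14.0, -34.0, -10.0, 125.0] load 0.28 err 0.0 p [0.551 0.473 0.197]
3 n 8 row [-0.1671, 0.0131, 0.2004, 0.0076, 0.2163, -0.0015] q [42.0, 12.0, -12.0, -56.0, -13.0, 150.0] load 0.21 err 0.0 p [0.546 0.465 0.196]
```

View pics/s3.png

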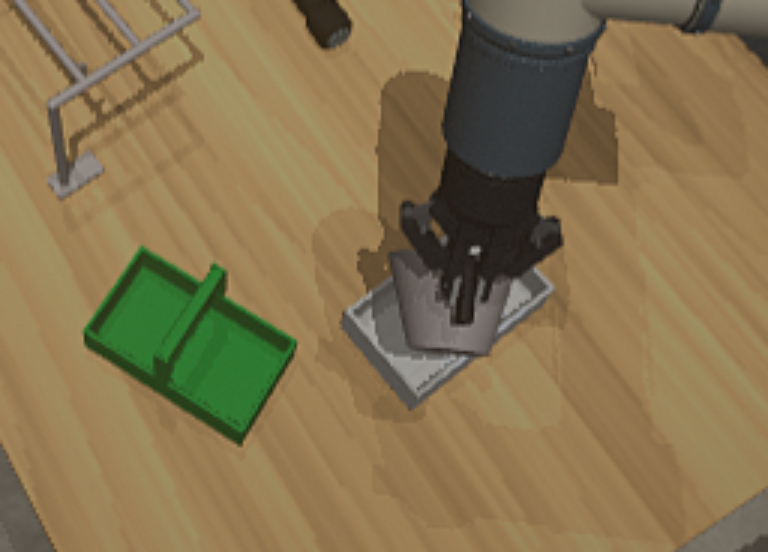

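The cup, at about (455,310), is over the tray with its mouth facing the robot, as planned. Now I'll pour.

{"method": "servo_tool", "body": {"rows": [[-1,0.012,0.003,0.035,0.001,0.028,-0.001],[-1,0.025,0.006,0.071,0.002,0.055,-0.002],[-1,-0.008,0.007,0.11,0.003,0.077,-0.002],[-1,-0.042,0.0085,0.149,0.0037,0.1,-0.002],[-1,-0.062,0.009,0.173,0.004,0.112,-0.002],[-1,-0.083,0.01,0.197,0.0045,0.125,-0.002],[-1,-0.103,0.0107,0.221,0.005,0.1386,-0.002],[-1,-0.11,0.011,0.218,0.0055,0.148,-0.002],[-1,-0.118,0.011,0.215,0.0057,0.157,-0.002],[-1,-0.125,0.0115,0.212,0.0059,0.166,-0.0016],[-1,-0.133,0.012,0.209,0.006,0.176,-0.0016],[-1,-0.141,0.012,0.207,0.0065,0.185,-0.0016],[-1,-0.148,0.0124,0.2046,0.007,0.194,-0.0016],[-1,-0.153,0.0125,0.203,0.007,0.2,-0.0016],[-1,-0.158,0.013,0.202,0.0073,0.206,-0.0015],[-1,-0.163,0.013,0.201,0.0075,0.211,-0.0015],[-1,-0.167,0.013,0.2,0.0076,0.216,-0.0015],[-1,-0.167,0.013,0.2,0.0076,0.216,-0.0015],[-1,-0.167,0.013,0.2,0.0076,0.216,-0.0015],[-1,-0.167,0.013,0.2,0.0076,0.216,-0.0015]]}}

```text
clock: 12.58
tcp_pos: [0.5467, 0.4645, 0.1989]
orientation: [[0.32, 0.807, 0.496], [0.402, -0.59, 0.7], [0.858, -0.024, -0.514]]
contact_force: [-0.2, 0.5, -0.5]
gripper_width: 0.0113
finger_force: 59.7
```

Run:
```python
from sim import *
o=monitor.get_obs();print(o['clock'],o['tcp_pos'],np.degrees(now()[2]).round(1),o['contact_force'],o['gripper_width'])
a=cloud('scene')[0][270:370,300:400];b=cloud('top')[0][175:275,110:210]
save('s4',np.hstack([cv2.resize(a,(400,400),interpolation=2),cv2.resize(b,(400,400),interpolation=2)]),1)
```

```text
12.575 [0.54672665 0.46445123 0.19893878] [ 42.3  12.  -12.  -55.  -13.  149.1] [-0.2255419   0.464268   -0.52097751] 0.011335540273899623
```

View pics/s4.png

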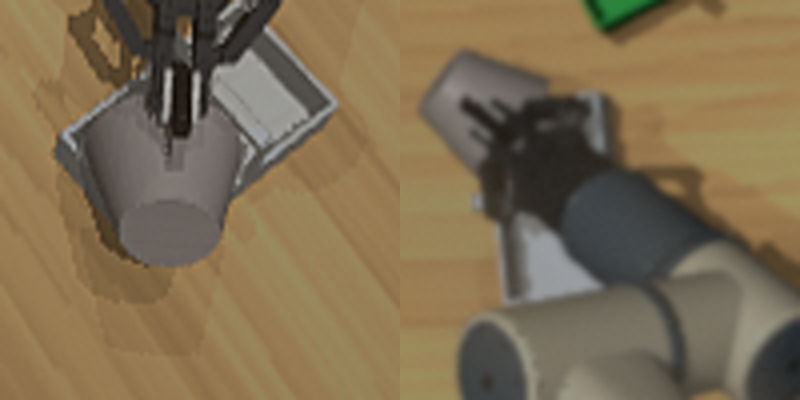

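The cup is tipped with its foot at (170,235), and the wrist load has dropped by about 2.4 N, so the sockets look to be out. I'll reverse the move and check.

Run:
```python
from sim import *
R0,p0,q=now()
wp=[pose(55,e,-178,.074,.03,.06+max(0,.1*(e-45)/15))+(n,) for e,n in((38,5),(45,5),(52,4),(60,4))]+[pose(55,70,-178,.04,0,.23)+(4,)]
q=path(R0,p0,q,wp,'4')
```

```text
4 n 5 row [0.0143, -0.0034, 0.0299, 0.0001, -0.0399, -0.0004] q [50.0, 14.0, -15.0, -21.0, -10.0, 111.0] load 0.57 err 0.0 p [0.555 0.479 0.197]
4 n 5 row [0.0309, -0.004, 0.0591, -0.0011, -0.0788, -0.0005] q [52.0, 16.0, -12.0, -7.0, -18.0, 97.0] load 0.29 err 0.0 p [0.565 0.492 0.197]
4 n 4 row [0.1239, -0.0069, 0.0422, -0.0023, -0.1176, -0.0006] q [52.0, 17.0, 0.0, -3.0, -35.0, 93.0] load 0.28 err 0.0 p [0.574 0.506 0.241]
4 n 4 row [0.2254, -0.01, 0.0245, -0.0038, -0.1621, -0.0008] q [53.0, 22.0, 17.0, -1.0, -55.0, 91.0] load 0.33 err 0.0 p [0.585 0.521 0.289]
4 n 4 row [0.3041, -0.0234, -0.077, -0.0055, -0.2176, -0.0009] q [53.0, 26.0, 35.0, -1.0, -79.0, 90.0] load 0.39 err 0.0 p [0.567 0.506 0.349]
```

{"method": "servo_tool", "body": {"rows": [[-1,0.005,-0.001,0.01,0,-0.013,0],[-1,0.01,-0.002,0.02,0,-0.026,0],[-1,0.014,-0.0034,0.03,0,-0.04,0],[-1,0.02,-0.0035,0.04,0,-0.053,0],[-1,0.026,-0.004,0.05,-0.001,-0.066,0],[-1,0.031,-0.004,0.059,-0.001,-0.079,0],[-1,0.06,-0.005,0.053,-0.001,-0.092,0],[-1,0.09,-0.006,0.048,-0.002,-0.105,0],[-1,0.124,-0.007,0.042,-0.002,-0.118,-0.001],[-1,0.16,-0.008,0.036,-0.003,-0.133,-0.001],[-1,0.19,-0.009,0.03,-0.003,-0.148,-0.001],[-1,0.225,-0.01,0.0245,-0.004,-0.162,-0.001],[-1,0.25,-0.014,-0.01,-0.004,-0.18,-0.001],[-1,0.28,-0.019,-0.045,-0.005,-0.2,-0.001],[-1,0.304,-0.023,-0.077,-0.0055,-0.2176,-0.001],[-1,0.304,-0.023,-0.077,-0.0055,-0.2176,-0.001]]}}

```text
clock: 14.68
tcp_pos: [0.5678, 0.5063, 0.3513]
orientation: [[0.563, 0.802, 0.199], [0.751, -0.598, 0.282], [0.345, -0.009, -0.939]]
contact_force: [0.4, 0.1, -2.1]
gripper_width: 0.011
finger_force: 59.7
```

Run:
```python
from sim import *
R0,p0,q=now();o=monitor.get_obs();print(o['clock'],p0,np.degrees(q).round(1),o['contact_force'])
C=np.array([.43,.36,.40])
q=path(R0,p0,q,[(Rt(55,70,-120)@GC,p0+(C-p0)/3,6),(Rt(55,70,-60)@GC,p0+(C-p0)*2/3,6),(Rt(55,70,0)@GC,C,6)],'5')
```

```text
14.675 [0.56782551 0.50626484 0.35127737] [ 53.2  26.1  35.6  -0.5 -79.4  90. ] [ 0.44847866  0.0521356  -2.09432406]
5 n 6 row [-0.1138, -0.0157, -0.0763, -0.0002, -0.0018, 0.3222] q [54.0, 18.0, 26.0, -0.0, -78.0, 31.0] load 0.62 err 0.0 p [0.522 0.458 0.368]
5 n 6 row [-0.2275, -0.0314, -0.1525, -0.0005, -0.0018, 0.6555] q [55.0, 10.0, 18.0, -0.0, -78.0, -30.0] load 0.65 err 0.0 p [0.476 0.409 0.384]
5 n 6 row [-0.3413, -0.0471, -0.2288, -0.0009, -0.0015, 0.9889] q [56.0, 2.0, 11.0, 0.0, -79.0, -91.0] load 0.65 err 0.0 p [0.43 0.36 0.4 ]
```

{"method": "servo_tool", "body": {"rows": [[-1,-0.017,-0.002,-0.012,0,-0.001,0.05],[-1,-0.035,-0.005,-0.024,0,-0.001,0.1],[-1,-0.052,-0.007,-0.035,0,-0.001,0.15],[-1,-0.07,-0.01,-0.047,0,-0.001,0.2],[-1,-0.087,-0.012,-0.058,0,-0.001,0.25],[-1,-0.104,-0.014,-0.07,0,-0.002,0.3],[-1,-0.121,-0.017,-0.081,0,-0.002,0.35],[-1,-0.138,-0.019,-0.093,0,-0.002,0.4],[-1,-0.155,-0.021,-0.104,0,-0.002,0.45],[-1,-0.173,-0.024,-0.116,0,-0.002,0.5],[-1,-0.19,-0.026,-0.127,0,-0.002,0.55],[-1,-0.207,-0.029,-0.139,0,-0.002,0.6],[-1,-0.224,-0.031,-0.15,0,-0.002,0.65],[-1,-0.241,-0.033,-0.162,0,-0.002,0.7],[-1,-0.259,-0.036,-0.173,0,-0.002,0.755],[-1,-0.276,-0.038,-0.185,0,-0.002,0.81],[-1,-0.295,-0.041,-0.198,0,-0.002,0.865],[-1,-0.315,-0.043,-0.21,0,-0.002,0.92],[-1,-0.33,-0.045,-0.22,0,-0.002,0.96],[-1,-0.341,-0.047,-0.229,0,-0.0015,0.989]]}}

```text
clock: 17.18
tcp_pos: [0.429, 0.3587, 0.3978]
orientation: [[-0.539, -0.819, 0.194], [-0.77, 0.573, 0.281], [-0.341, 0.002, -0.94]]
contact_force: [0.6, 0.9, -1.7]
gripper_width: 0.0113
finger_force: 59.6
```

Run:
```python
from sim import *
R0,p0,q=now();o=monitor.get_obs();print(o['clock'],p0,np.degrees(q).round(1),o['contact_force'])
im,d,W=cloud('scene');np.savez('scene2.npz',im=im,W=W);a=im[200:360,240:400];b=im[120:280,240:400]
save('s5',np.hstack([cv2.resize(im[240:360,290:410],(400,400),interpolation=2),cv2.resize(im[180:300,270:390],(400,400),interpolation=2)]),1)
# return path: C -> B -> A -> pregrasp retreat -> grasp
gR,gp=g['R'],g['p'];c=np.array([np.cos(a:=np.radians(10.7)),np.sin(a),0])
q=path(R0,p0,q,[(Rt(30,70)@GC,np.array([.45,.14,.36]),6),(Rt(10.7,50)@GC,np.array([.44,-.1,.25]),6),(gR,gp+[0,0,.04]-.17*c,8)],'6')
```

```text
17.175 [0.42900088 0.35865478 0.39783827] [ 56.1   2.3  10.7   0.2 -78.5 -91.1] [ 0.60883802  0.92084411 -1.65244921]
6 n 6 row [0.3398, -0.2852, -0.0434, 0.0478, -0.0009, 0.1291] q [39.0, -9.0, -6.0, 3.0, -73.0, -99.0] load 0.29 err 0.0 p [0.45 0.14 0.36]
6 n 6 row [0.7952, -0.5445, 0.0249, 0.1242, -0.1064, 0.2127] q [3.0, -19.0, -33.0, -9.0, -36.0, -77.0] load 0.69 err 0.0 p [ 0.44 -0.1   0.25]
6 n 8 row [0.9194, -0.5538, 0.331, 0.1527, -0.1853, 0.1966] q [-41.0, 3.0, -39.0, -83.0, -40.0, 26.0] load 1.22 err 0.0 p [ 0.44  -0.108  0.085]
```

View pics/s5.png

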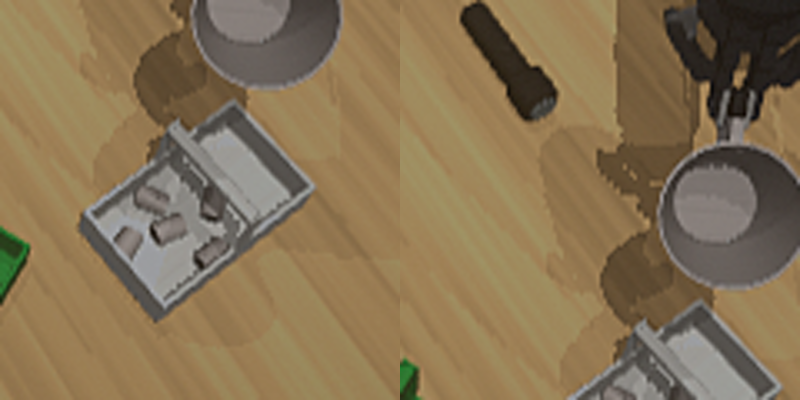

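All five sockets are in the tray, at (152,198), (168,230), (128,240), (212,203) and (210,250), and the cup is empty. Now I'll take it back.

{"method": "servo_tool", "body": {"rows": [[-1,0.08,-0.065,-0.01,0.011,0,0.03],[-1,0.17,-0.14,-0.022,0.024,-0.001,0.065],[-1,0.255,-0.21,-0.033,0.036,-0.001,0.097],[-1,0.34,-0.285,-0.043,0.048,-0.001,0.129],[-1,0.42,-0.33,-0.032,0.061,-0.019,0.144],[-1,0.5,-0.375,-0.02,0.074,-0.037,0.158],[-1,0.57,-0.415,-0.01,0.086,-0.054,0.172],[-1,0.65,-0.46,0.003,0.1,-0.072,0.187],[-1,0.72,-0.5,0.013,0.112,-0.09,0.2],[-1,0.795,-0.5445,0.025,0.124,-0.106,0.2127],[-1,0.808,-0.546,0.058,0.127,-0.114,0.211],[-1,0.82,-0.547,0.09,0.13,-0.122,0.209],[-1,0.833,-0.548,0.125,0.133,-0.131,0.207],[-1,0.845,-0.549,0.16,0.136,-0.14,0.206],[-1,0.857,-0.55,0.19,0.139,-0.148,0.204],[-1,0.87,-0.551,0.22,0.142,-0.157,0.202],[-1,0.883,-0.552,0.25,0.145,-0.165,0.2],[-1,0.897,-0.553,0.28,0.148,-0.173,0.198],[-1,0.91,-0.5535,0.31,0.151,-0.18,0.197],[-1,0.919,-0.554,0.331,0.1527,-0.185,0.1966]]}}

```text
clock: 19.73
tcp_pos: [0.4412, -0.1082, 0.0848]
orientation: [[-0.563, -0.189, 0.804], [-0.113, 0.982, 0.152], [-0.818, -0.005, -0.575]]
contact_force: [-0.3, 0.6, -2.0]
gripper_width: 0.011
finger_force: 59.7
```

{"method": "servo_tool", "body": {"rows": [[-1,0,0,0,0,0,0],[-1,0,0,0,0,0,0]]}}

```text
clock: 19.98
tcp_pos: [0.4424, -0.1077, 0.0868]
orientation: [[-0.562, -0.191, 0.805], [-0.114, 0.981, 0.154], [-0.819, -0.005, -0.573]]
contact_force: [-0.6, 0.8, -1.4]
gripper_width: 0.0113
finger_force: 59.7
```

Run:
```python
from sim import *
R0,p0,q=now();o=monitor.get_obs();print(o['clock'],p0,np.degrees(q).round(1),o['contact_force'])
print('rot err vs grasp',np.degrees(Ro.from_matrix(g['R'].T@R0).as_rotvec()).round(2),'pred cup',cuppt(R0,p0,[0,0,0]).round(4), 'zaxis',(R0@RCT)[:,2].round(3))
im,d,W=cloud('scene');pc=cuppt(R0,p0,[0,0,0])
P=W.reshape(-1,3);P=P[(np.hypot(P[:,0]-pc[0],P[:,1]-pc[1])<.063)&(P[:,2]>pc[2]+.072)&(P[:,2]<pc[2]+.095)]
A=np.c_[P[:,:2]-P[:,:2].mean(0),np.ones(len(P))]
x=np.linalg.lstsq(A,P[:,2],rcond=None)[0];print(len(P),'rim plane',x.round(3),'pred top',pc[2]+.08)
r=least_squares(lambda s:np.hypot(P[:,0]-s[0],P[:,1]-s[1])-.056,pc[:2],loss='soft_l1',f_scale=.003);print('rim',r.x.round(4))
gR,gp=g['R'],g['p'];c=np.array([np.cos(a:=np.radians(10.7)),np.sin(a),0])
q=path(R0,p0,q,[(gR,gp+[0,0,.035]-.03*c,8),(gR,gp+[0,0,.03],3),(gR,gp+[0,0,.002],8)],'7')
```

```text
19.975 [ 0.44242009 -0.10770202  0.08677936] [-40.1   3.  -38.5 -82.2 -39.9  25.5] [-0.63967376  0.84827817 -1.40767125]
rot err vs grasp [-0.03  0.04 -0.21] pred cup [ 0.5174 -0.0947  0.0418] zaxis [0.    0.003 1.   ]
109 rim plane [-0.007  0.012  0.118] pred top 0.12180887166063381
rim [ 0.5212 -0.0902]
7 n 8 row [-0.1465, -0.0003, 0.2334, 0.0002, -0.0002, 0.0012] q [-24.0, 13.0, -27.0, -89.0, -28.0, 21.0] load 0.19 err 0.0 p [ 0.578 -0.082  0.08 ]
7 n 3 row [-0.1727, -0.0006, 0.2883, 0.0002, -0.0002, 0.0012] q [-22.0, 15.0, -24.0, -90.0, -26.0, 20.0] load 0.07 err 0.0 p [ 0.607 -0.076  0.075]
7 n 8 row [-0.1268, -0.0003, 0.3204, 0.0002, -0.0002, 0.0012] q [-25.0, 19.0, -26.0, -98.0, -29.0, 31.0] load 0.09 err 0.0 p [ 0.607 -0.076  0.047]
```

{"method": "servo_tool", "body": {"rows": [[-1,-0.025,0,0.04,0,0,0.001],[-1,-0.05,0,0.08,0,0,0.001],[-1,-0.075,0,0.12,0,0,0.001],[-1,-0.1,0,0.16,0,0,0.001],[-1,-0.125,0,0.2,0,0,0.001],[-1,-0.147,0,0.234,0,0,0.001],[-1,-0.16,0,0.262,0,0,0.001],[-1,-0.173,0,0.288,0,0,0.001],[-1,-0.163,0,0.295,0,0,0.001],[-1,-0.153,0,0.302,0,0,0.001],[-1,-0.145,0,0.308,0,0,0.001],[-1,-0.138,0,0.313,0,0,0.001],[-1,-0.131,0,0.317,0,0,0.001],[-1,-0.127,0,0.32,0,0,0.001],[-1,-0.127,0,0.32,0,0,0.001]]}}

```text
clock: 21.9
tcp_pos: [0.6072, -0.0755, 0.0472]
orientation: [[-0.562, -0.19, 0.805], [-0.11, 0.982, 0.155], [-0.82, -0.001, -0.572]]
contact_force: [0.5, -0.4, -1.4]
gripper_width: 0.011
finger_force: 59.7
```

Run:
```python
from sim import *
R0,p0,q=now();o=monitor.get_obs();print(o['clock'],p0,o['contact_force'],'pred cup',cuppt(R0,p0,[0,0,0]).round(4),'dz in tool',(R0.T@[0,0,-.001]/.5).round(5))
```

```text
21.9 [ 0.60722401 -0.07549892  0.04720907] [ 0.45370886 -0.42057566 -1.39579667] pred cup [ 0.6822 -0.0624  0.0023] dz in tool [0.00164 0.      0.00114]
```

Still 2 mm up; I'll lower in 1 mm steps.

{"method": "servo_tool", "body": {"rows": [[-1,0.0016,0,0.0011,0,0,0],[-1,0.0033,0,0.0023,0,0,0],[-1,0.0045,0,0.0032,0,0,0],[-1,0.0045,0,0.0032,0,0,0]]}}

```text
clock: 22.4
tcp_pos: [0.6077, -0.0753, 0.0453]
orientation: [[-0.56, -0.19, 0.806], [-0.11, 0.982, 0.155], [-0.821, -0.002, -0.571]]
contact_force: [-1.2, 0.6, 2.0]
gripper_width: 0.0113
finger_force: 60.2
```

{"method": "servo_tool", "body": {"rows": [[-0.6,0,0,0,0,0,0],[-0.2,0,0,0,0,0,0],[0,0,0,0,0,0,0],[0,0,0,0,0,0,0],[0,0,0,-0.04,0,0,0],[0,0,0,-0.09,0,0,0],[0,0,0,-0.16,0,0,0],[0.3,0,0,-0.25,0,0,0],[0.5,0,0,-0.34,0,0,0],[1,0,0,-0.4,0,0,0],[1,0,0,-0.4,0,0,0]]}}

```text
clock: 23.78
tcp_pos: [0.4457, -0.1065, 0.1609]
orientation: [[-0.559, -0.19, 0.807], [-0.112, 0.982, 0.154], [-0.822, -0.004, -0.57]]
contact_force: [-0.5, 0.1, -0.3]
gripper_width: 0.085
finger_force: 0.0
```

```bash
cat > tr.py <<'E'
from sim import *
def down(yaw):  # tool down, closing axis y along world angle yaw
    y=np.radians(yaw);Y=np.array([np.cos(y),np.sin(y),0]);z=np.array([0,0,-1.]);return np.column_stack([np.cross(Y,z),Y,z])
E
python3 - <<'E'
from tr import *
R0,p0,q=now();o=monitor.get_obs();print(o['clock'],p0,np.degrees(q).round(0),o['contact_force'])
im,d,W=cloud('wrist')
C=W.reshape(-1,3);C=C[(C[:,2]>.01)&(C[:,2]<.078)&(C[:,0]>.615)&(C[:,0]<.75)&(abs(C[:,1]+.063)<.07)]
r=least_squares(lambda s:np.hypot(C[:,0]-s[0],C[:,1]-s[1])-(.035+.022*C[:,2]/.08),[.685,-.065],loss='soft_l1',f_scale=.002);print('cup',r.x,len(C),np.median(abs(r.fun)))
# tray handle again: scene2
n=np.load('scene2.npz');P=n['W'][240:360,290:410].reshape(-1,3)
for nm,lo,hi in(('h',.107,.126),('t',.015,.06)):
    k=P[(P[:,2]>lo)&(P[:,2]<hi)&(abs(P[:,0]-.485)<.12)&(abs(P[:,1]-.448)<.075)];print(nm,len(k),cv2.minAreaRect(k[:,:2].astype(np.float32)*1000),np.percentile(k[:,2],90))
for yaw in(6.3,186.3):
    q1=q
    print(yaw);q1=path(R0,p0,q1,[(Rt(5,60),np.array([.43,-.08,.28]),8),(down(yaw),np.array([.45,.2,.33]),10),(down(yaw),np.array([.484,.448,.26]),6),(down(yaw),np.array([.484,.448,.107]),6)])
E
```

```text
23.775 [ 0.44565056 -0.10651655  0.16086337] [-29.  -9. -35. -66. -35.  -3.] [-0.50536739  0.0945507  -0.28983327]
cup [ 0.68264189 -0.06182157] 4276 0.001054639171080899
h 209 ((486.92889404296875, 448.54156494140625), (15.775740623474121, 109.5633544921875), 5.843281269073486) 0.12280378745905333
t 941 ((486.6732482910156, 448.24658203125), (194.55491638183594, 111.00470733642578), 6.276476860046387) 0.048811591505422115
6.3
 n 8 row [-0.1843, 0.057, -0.1529, 0.0216, 0.1403, 0.0255] q [14.0, -19.0, -29.0, 6.0, -50.0, -101.0] load 2.02 err 0.0 p [ 0.43 -0.08  0.28]
 n 10 row [-0.3515, 0.5987, -0.0915, 0.2507, 0.2331, 0.4813] q [25.0, 7.0, 11.0, -17.0, -90.0, -175.0] load 1.27 err 0.421 p [0.45 0.2  0.33]
 n 6 row [-0.3299, 1.0733, 0.1195, 0.2507, 0.2331, 0.4813] q [39.0, 19.0, 15.0, -27.0, -72.0, -175.0] load 0.2 err 0.553 p [0.484 0.448 0.26 ]
 n 6 row [-0.0784, 1.0747, 0.2938, 0.2507, 0.2331, 0.4813] q [39.0, 25.0, 2.0, -31.0, -55.0, -175.0] load 0.19 err 0.523 p [0.484 0.448 0.107]
186.3
 n 8 row [-0.1843, 0.057, -0.1529, 0.0216, 0.1403, 0.0255] q [14.0, -19.0, -29.0, 6.0, -50.0, -101.0] load 2.02 err 0.0 p [ 0.43 -0.08  0.28]
 n 10 row [-0.3515, 0.5987, -0.0915, -0.2282, 0.2454, -0.4333] q [42.0, 7.0, 10.0, 0.0, -92.0, -36.0] load 0.49 err 0.0 p [0.45 0.2  0.33]
 n 6 row [-0.3299, 1.0733, 0.1195, -0.2282, 0.2454, -0.4333] q [56.0, 27.0, 28.0, 0.0, -90.0, -50.0] load 0.31 err 0.0 p [0.484 0.448 0.26 ]
 n 6 row [-0.0784, 1.0747, 0.2938, -0.2282, 0.2454, -0.4333] q [56.0, 31.0, 10.0, -0.0, -70.0, -50.0] load 0.23 err 0.0 p [0.484 0.448 0.107]
```

The cup is back within about 1 mm of where it started, upright. Next I'll move above the tray.

{"method": "servo_tool", "body": {"rows": [[1,-0.02,0.006,-0.015,0.002,0.014,0.003],[1,-0.037,0.011,-0.03,0.004,0.028,0.005],[1,-0.055,0.017,-0.046,0.006,0.042,0.008],[1,-0.074,0.023,-0.061,0.009,0.056,0.01],[1,-0.092,0.028,-0.076,0.011,0.07,0.013],[1,-0.11,0.034,-0.092,0.013,0.084,0.015],[1,-0.129,0.04,-0.107,0.015,0.098,0.018],[1,-0.147,0.046,-0.122,0.017,0.112,0.02],[1,-0.166,0.051,-0.138,0.019,0.126,0.023],[1,-0.184,0.057,-0.153,0.0216,0.14,0.0255],[1,-0.21,0.15,-0.143,-0.02,0.158,-0.05],[1,-0.24,0.25,-0.133,-0.065,0.177,-0.13],[1,-0.27,0.34,-0.123,-0.105,0.193,-0.205],[1,-0.3,0.43,-0.11,-0.148,0.21,-0.282],[1,-0.325,0.52,-0.1,-0.188,0.227,-0.358],[1,-0.3515,0.6,-0.0915,-0.228,0.245,-0.433],[1,-0.348,0.7,-0.05,-0.228,0.245,-0.433],[1,-0.343,0.8,0,-0.228,0.245,-0.433],[1,-0.338,0.9,0.045,-0.228,0.245,-0.433],[1,-0.334,0.99,0.08,-0.228,0.245,-0.433]]}}

```text
clock: 26.32
tcp_pos: [0.4778, 0.4073, 0.2678]
orientation: [[0.112, -0.994, -0.008], [-0.994, -0.112, -0.001], [-0.0, 0.008, -1.0]]
contact_force: [2.0, 0.1, -0.1]
gripper_width: 0.0854
finger_force: 0.0
```

Run:
```python
from tr import *
o=monitor.get_obs();im,d,W=cloud('wrist');R0,p0,q=now();print(o['clock'],p0,np.degrees(q).round(1),R0.round(3).tolist())
P=W.reshape(-1,3)
for nm,lo,hi in(('h',.105,.13),('t',.02,.06)):
    k=P[(P[:,2]>lo)&(P[:,2]<hi)&(abs(P[:,0]-.485)<.12)&(abs(P[:,1]-.448)<.075)];
    if len(k):print(nm,len(k),cv2.minAreaRect(k[:,:2].astype(np.float32)*1000),np.percentile(k[:,2],[50,90]))
q=path(R0,p0,q,[(down(186.2),np.array([.485,.4475,.22]),4),(down(186.2),np.array([.485,.4475,.107]),6)])
```

```text
26.325 [0.4768113  0.41131924 0.26432379] [ 54.7  24.1  23.2  -0.4 -89.5 -48.2] [[0.113, -0.994, -0.011], [-0.994, -0.113, -0.002], [0.0, 0.011, -1.0]]
h 1771 ((485.21893310546875, 448.3729248046875), (15.909918785095215, 111.71721649169922), 6.603658676147461) [0.12237737 0.12333844]
t 6557 ((484.25439453125, 448.0142822265625), (191.50701904296875, 111.30340576171875), 6.300394535064697) [0.03672636 0.05090004]
 n 4 row [-0.0701, -0.0254, 0.0884, 0.0034, -0.0001, 0.0017] q [56.0, 28.0, 22.0, -0.0, -85.0, -50.0] load 0.08 err 0.0 p [0.485 0.448 0.22 ]
 n 6 row [-0.0702, -0.0278, 0.3143, 0.0034, -0.0001, 0.0017] q [56.0, 31.0, 10.0, -0.0, -70.0, -50.0] load 0.16 err 0.0 p [0.485 0.448 0.107]
```

{"method": "servo_tool", "body": {"rows": [[1,-0.071,-0.025,0.03,0.0034,0,0.0017],[1,-0.071,-0.025,0.06,0.0034,0,0.0017],[1,-0.071,-0.025,0.088,0.0034,0,0.0017],[1,-0.071,-0.025,0.088,0.0034,0,0.0017],[1,-0.071,-0.025,0.088,0.0034,0,0.0017]]}}

```text
clock: 27.0
tcp_pos: [0.4868, 0.4405, 0.2296]
orientation: [[0.103, -0.995, 0.009], [-0.995, -0.103, 0.006], [-0.005, -0.01, -1.0]]
contact_force: [0.4, -0.9, 0.6]
gripper_width: 0.0855
finger_force: 0.0
```

Run:
```python
from tr import *
R0,p0,q=now();print(p0)
q=path(R0,p0,q,[(down(186.3),np.array([.4852,.4484,.107]),6)])
```

```text
[0.48678202 0.44052058 0.2295659 ]
 n 6 row [-0.0149, 0.0039, 0.2452, -0.0031, 0.0014, -0.0021] q [56.0, 31.0, 11.0, 0.0, -70.0, -50.0] load 0.16 err 0.0 p [0.485 0.448 0.107]
```

{"method": "servo_tool", "body": {"rows": [[1,-0.015,0.004,0.03,-0.003,0.001,-0.002],[1,-0.015,0.004,0.07,-0.003,0.001,-0.002],[1,-0.015,0.004,0.12,-0.003,0.001,-0.002],[1,-0.015,0.004,0.17,-0.003,0.001,-0.002],[1,-0.015,0.004,0.21,-0.003,0.001,-0.002],[1,-0.015,0.004,0.235,-0.003,0.001,-0.002],[1,-0.015,0.004,0.245,-0.003,0.001,-0.002],[1,-0.015,0.004,0.245,-0.003,0.001,-0.002],[1,-0.015,0.004,0.245,-0.003,0.001,-0.002]]}}

```text
clock: 28.12
tcp_pos: [0.4851, 0.4492, 0.1069]
orientation: [[0.11, -0.994, 0.0], [-0.994, -0.11, 0.002], [-0.002, -0.001, -1.0]]
contact_force: [-0.1, -0.7, 0.4]
gripper_width: 0.0853
finger_force: 0.0
```

Run:
```python
from tr import *
R0,p0,q=now();print(p0,monitor.get_obs()['contact_force'])
q=path(R0,p0,q,[(down(186.3),np.array([.4852,.4484,.107]),6)])
```

```text
[0.48506519 0.4491551  0.10693693] [-0.13558601 -0.70236294  0.4011047 ]
 n 6 row [0.0015, -0.0001, -0.0001, -0.0002, 0.0005, 0.0001] q [56.0, 31.0, 11.0, 0.0, -70.0, -50.0] load 0.0 err 0.0 p [0.485 0.448 0.107]
```

{"method": "servo_tool", "body": {"rows": [[0,0.0015,0,0,0,0,0],[-0.5,0.0015,0,0,0,0,0],[-1,0.0015,0,0,0,0,0],[-1,0.0015,0,0,0,0,0],[-1,0.0015,0,0,0,0,0],[-1,0.0015,0,0,0,0,0],[-1,0.0015,0,0,0,0,0]]}}

```text
clock: 29.0
tcp_pos: [0.4846, 0.448, 0.1061]
orientation: [[0.11, -0.994, -0.001], [-0.994, -0.11, 0.0], [-0.001, 0.001, -1.0]]
contact_force: [-3.1, -0.2, 2.6]
gripper_width: 0.0129
finger_force: 59.3
```

{"method": "servo_tool", "body": {"rows": [[-1,0,0,-0.01,0,0,0],[-1,0,0,-0.03,0,0,0],[-1,0,0,-0.07,0,0,0],[-1,0,0,-0.12,0,0,0],[-1,0,0,-0.18,0,0,0],[-1,0,0,-0.24,0,0,0],[-1,0,0,-0.3,0,0,0],[-1,0,0,-0.36,0,0,0],[-1,0,0,-0.42,0,0,0],[-1,0,0,-0.45,0,0,0],[-1,0,0,-0.45,0,0,0],[-1,0,0,-0.45,0,0,0]]}}

```text
clock: 30.5
tcp_pos: [0.4846, 0.4478, 0.3296]
orientation: [[0.11, -0.994, -0.003], [-0.994, -0.11, -0.001], [0.001, 0.003, -1.0]]
contact_force: [0.6, 1.1, -7.2]
gripper_width: 0.0131
finger_force: 58.6
```

Run:
```python
from tr import *
R0,p0,q=now();o=monitor.get_obs();print(o['clock'],p0,o['contact_force'],o['moment'],o['gripper_width'])
q=path(R0,p0,q,[(down(183),np.array([.44,.2,.34]),6),(down(180),np.array([.43,0,.34]),6),])
R1,p1=down(180),np.array([.43,0,.34])
q=path(R1,p1,q,[(down(177),np.array([.44,-.2,.34]),6),(down(173.4),np.array([.514,-.434,.32]),8),(down(173.4),np.array([.514,-.434,.152]),8)])
```

```text
30.5 [0.48462833 0.44783729 0.32961796] [ 0.58785443  1.12148678 -7.22439829] [-0.04171733  0.07851413 -0.04674175] 0.013124606063001747
 n 6 row [0.4829, 0.1433, -0.02, 0.0008, -0.0003, 0.0184] q [43.0, 6.0, 10.0, -0.0, -94.0, -40.0] load 0.44 err 0.0 p [0.44 0.2  0.34]
 n 6 row [0.8782, 0.2073, -0.0195, 0.0008, -0.0003, 0.0351] q [21.0, 0.0, 3.0, 0.0, -93.0, -21.0] load 0.33 err 0.0 p [0.43 0.   0.34]
 n 6 row [0.4, -0.02, 0.0, 0.0, 0.0, 0.0167] q [-6.0, 6.0, 10.0, 0.0, -94.0, 3.0] load 0.36 err 0.0 p [ 0.44 -0.2   0.34]
 n 8 row [0.868, -0.168, 0.04, 0.0, 0.0, 0.0367] q [-27.0, 30.0, 40.0, 0.0, -100.0, 20.0] load 0.35 err 0.0 p [ 0.514 -0.434  0.32 ]
 n 8 row [0.868, -0.168, 0.376, 0.0, 0.0, 0.0367] q [-27.0, 31.0, 17.0, -0.0, -77.0, 20.0] load 0.24 err 0.0 p [ 0.514 -0.434  0.152]
```

{"method": "servo_tool", "body": {"rows": [[-1,0.02,0.006,-0.002,0,0,0.001],[-1,0.06,0.018,-0.004,0,0,0.002],[-1,0.12,0.036,-0.006,0,0,0.004],[-1,0.19,0.056,-0.009,0,0,0.007],[-1,0.26,0.077,-0.012,0,0,0.01],[-1,0.33,0.098,-0.015,0,0,0.013],[-1,0.4,0.119,-0.018,0,0,0.015],[-1,0.48,0.143,-0.02,0,0,0.018],[-1,0.55,0.156,-0.02,0,0,0.021],[-1,0.62,0.167,-0.02,0,0,0.024],[-1,0.69,0.178,-0.02,0,0,0.027],[-1,0.75,0.188,-0.02,0,0,0.03],[-1,0.81,0.197,-0.02,0,0,0.032],[-1,0.85,0.203,-0.02,0,0,0.034],[-1,0.878,0.207,-0.02,0,0,0.035],[-1,0.878,0.207,-0.02,0,0,0.035]]}}

```text
clock: 32.5
tcp_pos: [0.4299, -0.0006, 0.3408]
orientation: [[-0.001, -1.0, -0.001], [-1.0, 0.001, 0.0], [-0.0, 0.001, -1.0]]
contact_force: [0.2, -0.5, -5.4]
gripper_width: 0.0128
finger_force: 58.7
```

```bash
python3 - <<'E'
from tr import *
R1,p1,q=now();o=monitor.get_obs();print(o['clock'],p1,R1.round(3).tolist())
q=path(R1,p1,q,[(down(177),np.array([.44,-.2,.34]),6),(down(173.4),np.array([.514,-.434,.32]),8),(down(173.4),np.array([.514,-.434,.19]),8)])
E
sed 's/scene.npz/x/' m.py >/dev/null
python3 - <<'E'
from h import *
im,d,W=cloud('scene');np.savez('scene.npz',im=im,W=W);im,d,W=cloud('top');np.savez('top.npz',im=im,W=W)
import subprocess
E
python3 m.py | egrep 'scene|top$|shelf|can|charger|torch'
```

```text
32.5 [ 0.42988244 -0.00060736  0.34080078] [[-0.001, -1.0, -0.001], [-1.0, 0.001, 0.0], [-0.0, 0.001, -1.0]]
 n 6 row [0.3988, -0.0207, 0.0014, 0.0002, 0.0001, 0.0163] q [-6.0, 6.0, 10.0, 0.0, -94.0, 3.0] load 0.36 err 0.0 p [ 0.44 -0.2   0.34]
 n 8 row [0.8666, -0.1692, 0.0411, 0.0002, 0.0001, 0.0363] q [-27.0, 30.0, 40.0, 0.0, -100.0, 20.0] load 0.35 err 0.0 p [ 0.514 -0.434  0.32 ]
 n 8 row [0.8667, -0.1694, 0.3011, 0.0002, 0.0001, 0.0363] q [-27.0, 30.0, 21.0, 0.0, -82.0, 20.0] load 0.19 err 0.0 p [ 0.514 -0.434  0.19 ]
sceneTraceback (most recent call last):
  File "m.py", line 11, in <module>
    rect(W[box('tray')&(z>.015)&(z<.07)],'tray');rect(W[box('tray')&(z>.105)&(z<.13)],'trayh')
    ~~~~^^^^^^^^^^^^^^^^^^^^^^^^^^^^^^^^^^^^^^^^
  File "m.py", line 4, in rect
    (c,s,a)=cv2.minAreaRect(P[:,:2].astype(np.float32)*1000);print(name,len(P),'c',np.round(c),'size',np.round(s),'ang',round(a,1),'z',np.round(np.percentile(P[:,2],[2,50,98])*1000))
                                                                                                                                                ~~~~~~~~~~~~~^^^^^^^^^^^^^^^^^^
    return _quantile_unchecked(
        a, q, axis, out, overwrite_input, method, keepdims, weights)
    return _ureduce(a,
                    func=_quantile_ureduce_func,
    ...<5 lines>...
                    overwrite_input=overwrite_input,
                    method=method)
    r = func(a, **kwargs)
    result = _quantile(arr,
                       quantiles=q,
    ...<2 lines>...
                       out=out,
                       weights=wgt)
    slices_having_nans = np.isnan(arr[-1, ...])
                                  ~~~^^^^^^^^^
IndexError: index -1 is out of bounds for axis 0 with size 0
```

{"method": "servo_tool", "body": {"rows": [[-1,0.02,-0.001,0,0,0,0.001],[-1,0.06,-0.003,0,0,0,0.002],[-1,0.12,-0.006,0,0,0,0.005],[-1,0.19,-0.01,0,0,0,0.008],[-1,0.26,-0.014,0.001,0,0,0.011],[-1,0.33,-0.017,0.001,0,0,0.013],[-1,0.4,-0.021,0.001,0,0,0.016],[-1,0.47,-0.043,0.005,0,0,0.019],[-1,0.54,-0.066,0.01,0,0,0.022],[-1,0.61,-0.088,0.016,0,0,0.025],[-1,0.68,-0.11,0.024,0,0,0.028],[-1,0.75,-0.133,0.03,0,0,0.031],[-1,0.81,-0.152,0.036,0,0,0.034],[-1,0.85,-0.164,0.04,0,0,0.036],[-1,0.867,-0.169,0.041,0,0,0.036],[-1,0.867,-0.169,0.041,0,0,0.036],[-1,0.867,-0.169,0.041,0,0,0.036],[-1,0.867,-0.169,0.041,0,0,0.036]]}}

```text
clock: 34.85
tcp_pos: [0.515, -0.4326, 0.321]
orientation: [[-0.112, -0.994, 0.0], [-0.994, 0.112, -0.0], [0.0, -0.0, -1.0]]
contact_force: [1.1, -0.0, -4.9]
gripper_width: 0.0129
finger_force: 58.7
```

Run:
```python
from tr import *
R1,p1,q=now();o=monitor.get_obs();print(o['clock'],p1,R1.round(3).tolist(),o['moment'])
im,d,W=cloud('top');a=cloud('scene');save('s6',np.hstack([cv2.resize(im[150:270,320:450],(400,370),interpolation=2),cv2.resize(a[0][60:180,155:285],(400,370),interpolation=2)]),1)
for nm,X in(('top',W),('scene',a[2])):
    P=X.reshape(-1,3);k=P[(abs(P[:,2]-.25)<.04)&(abs(P[:,0]-.514)<.12)&(abs(P[:,1]+.434)<.075)]
    if len(k)>20: print(nm,cv2.minAreaRect(k[:,:2].astype(np.float32)*1000),np.percentile(k[:,2],[5,95]))
q=path(R1,p1,q,[(down(173.4),np.array([.514,-.434,.156]),8)])
```

```text
34.85 [ 0.51495948 -0.43257498  0.32095691] [[-0.112, -0.994, 0.0], [-0.994, 0.112, -0.0], [0.0, -0.0, -1.0]] [ 0.05748782  0.07424395 -0.02970564]
top ((487.8759765625, -429.9102783203125), (105.1460189819336, 138.58995056152344), 86.36077117919922) [0.21323078 0.26273981]
scene ((514.094482421875, -432.15875244140625), (121.43157196044922, 193.20901489257812), 83.66905975341797) [0.21584992 0.26505336]
 n 8 row [0.003, 0.0016, 0.3299, -0.0, -0.0, 0.001] q [-27.0, 30.0, 18.0, -0.0, -77.0, 20.0] load 0.24 err 0.0 p [ 0.514 -0.434  0.156]
```

View pics/s6.png

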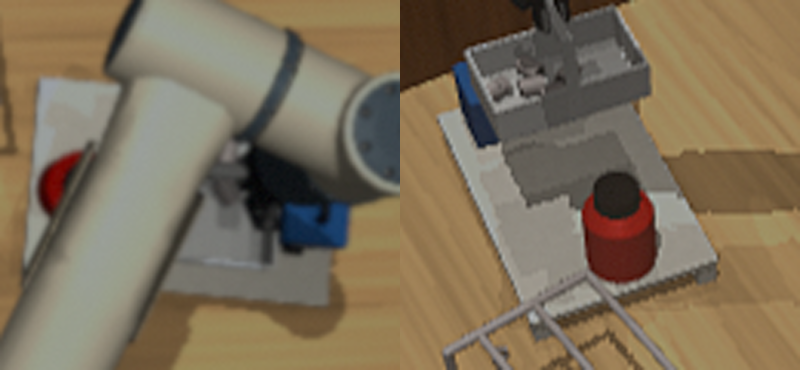

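The tray, at (560,80) in the right half, hangs level over the gap with the sockets in it. I'll lower it now.

{"method": "servo_tool", "body": {"rows": [[-1,0.003,0.0016,0.02,0,0,0.001],[-1,0.003,0.0016,0.06,0,0,0.001],[-1,0.003,0.0016,0.11,0,0,0.001],[-1,0.003,0.0016,0.16,0,0,0.001],[-1,0.003,0.0016,0.21,0,0,0.001],[-1,0.003,0.0016,0.255,0,0,0.001],[-1,0.003,0.0016,0.29,0,0,0.001],[-1,0.003,0.0016,0.31,0,0,0.001],[-1,0.003,0.0016,0.322,0,0,0.001],[-1,0.003,0.0016,0.33,0,0,0.001],[-1,0.003,0.0016,0.33,0,0,0.001],[-1,0.003,0.0016,0.33,0,0,0.001]]}}

```text
clock: 36.45
tcp_pos: [0.5141, -0.4348, 0.1558]
orientation: [[-0.116, -0.993, 0.0], [-0.993, 0.116, -0.0], [0.0, -0.0, -1.0]]
contact_force: [-0.5, -0.0, -6.1]
gripper_width: 0.0129
finger_force: 58.7
```

{"method": "servo_tool", "body": {"rows": [[-1,0,0,0.002,0,0,0],[-1,0,0,0.004,0,0,0],[-1,0,0,0.006,0,0,0],[-1,0,0,0.006,0,0,0],[-1,0,0,0.006,0,0,0]]}}

```text
clock: 37.08
tcp_pos: [0.5139, -0.4346, 0.1521]
orientation: [[-0.116, -0.993, -0.001], [-0.993, 0.116, 0.0], [-0.0, 0.001, -1.0]]
contact_force: [1.0, 0.3, -5.3]
gripper_width: 0.0128
finger_force: 58.7
```

{"method": "servo_tool", "body": {"rows": [[-1,0,0,0.001,0,0,0],[-1,0,0,0.002,0,0,0],[-1,0,0,0.003,0,0,0],[-1,0,0,0.003,0,0,0]]}}

```text
clock: 37.58
tcp_pos: [0.5138, -0.4346, 0.1512]
orientation: [[-0.116, -0.993, -0.001], [-0.993, 0.116, 0.0], [0.0, 0.001, -1.0]]
contact_force: [-2.1, 0.9, -2.4]
gripper_width: 0.0133
finger_force: 59.2
```

Contact has started. I'll release, keeping the opening modest, and rise.

{"method": "servo_tool", "body": {"rows": [[-1,0,0,0.001,0,0,0],[-0.6,0,0,0.001,0,0,0],[-0.2,0,0,0.001,0,0,0],[0.2,0,0,0.001,0,0,0],[0.4,0,0,0,0,0,0],[0.4,0,0,0,0,0,0],[0.4,0,0,-0.03,0,0,0],[0.4,0,0,-0.08,0,0,0],[0.4,0,0,-0.15,0,0,0],[0.4,0,0,-0.24,0,0,0],[0.4,0,0,-0.34,0,0,0],[0.4,0,0,-0.4,0,0,0],[0.4,-0.1,0.1,-0.45,0,0,0],[0.4,-0.2,0.2,-0.45,0,0,0],[0.4,-0.3,0.3,-0.45,0,0,0],[0.4,-0.4,0.4,-0.45,0,0,0],[0.4,-0.4,0.4,-0.45,0,0,0]]}}

```text
clock: 39.7
tcp_pos: [0.3364, -0.2116, 0.3779]
orientation: [[-0.115, -0.993, 0.003], [-0.993, 0.115, -0.001], [0.0, -0.003, -1.0]]
contact_force: [0.3, 0.4, 1.1]
gripper_width: 0.06
finger_force: 0.0
```

Run:
```python
from h import *
o=monitor.get_obs();print(o['clock'],o['tcp_pos'],o['contact_force'])
a=cloud('scene');save('s7',a[0])
P=a[2].reshape(-1,3);sel=lambda lo,hi:P[(P[:,2]>lo)&(P[:,2]<hi)&(abs(P[:,0]-.514)<.13)&(abs(P[:,1]+.434)<.085)]
k=sel(.062,.105);print('tray',len(k),cv2.minAreaRect(k[:,:2].astype(np.float32)*1000))
k=sel(.155,.175);print('handle',len(k),cv2.minAreaRect(k[:,:2].astype(np.float32)*1000),np.percentile(k[:,2],[50,95]))
im=a[0].astype(int);W=a[2];z=W[...,2]
for n,m in(('can',(im[...,0]>im[...,1]+60)),('charger',im[...,2]>im[...,0]+40)):
    k=W[m&(z>.055)&(z<.16)&(abs(W[...,0]-.515)<.15)&(abs(W[...,1]+.43)<.25)];print(n,cv2.minAreaRect(k[:,:2].astype(np.float32)*1000))
C=P[(np.hypot(P[:,0]-.682,P[:,1]+.063)<.065)&(P[:,2]>.074)&(P[:,2]<.09)];print('cup rim',C.mean(0),len(C))
```

```text
39.7 [ 0.33642337 -0.21159475  0.37792862] [0.28087687 0.42023433 1.08808705]
tray 702 ((514.8292236328125, -432.9668884277344), (125.12551879882812, 193.7395477294922), 81.99214172363281)
handle 98 ((515.5397338867188, -433.13873291015625), (117.46389770507812, 16.347578048706055), 81.9552001953125) [0.16484314 0.16971522]
can ((524.3642578125, -286.17315673828125), (73.10161590576172, 82.63523864746094), 59.485748291015625)
charger ((517.90087890625, -575.2859497070312), (79.0409164428711, 145.7024688720703), 81.51919555664062)
cup rim [ 0.69130904 -0.06317115  0.07737956] 79
```

View pics/s7.png

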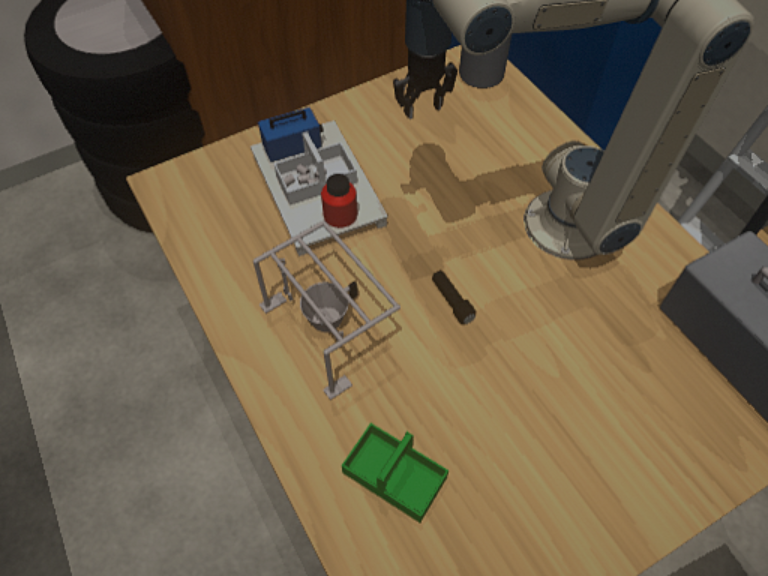

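The tray, at (315,165), stands square between the charger and the canister with the sockets inside. The cup is upright under the rack at (325,303), and nothing else has moved.

```bash
python3 -c "
from rig import arm;print(arm.hand_in())"
```

```text
the job is handed in; nothing more can be done
None
```

The job is handed in at about 40 s on the robot's clock: all five sockets are in the tray, the empty cup is upright under the rail again, and the tray sits squarely on the shelf between the charger and the canister; no verdict was returned.

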